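# Return the loose hand tools to their cut-outs in the foam tool tray

## Robot

A 6-joint arm with a two-finger parallel gripper is mounted at the origin on the work surface; the furniture and walls round the work are solid. World frame = base frame: x ahead of the robot, y to its left, z up, the work surface at z = 0. Lengths are in m, angles in rad, forces in N, time in s.
With the tool pointing down it reaches from about 0.3 to 0.875 m from the base axis. Payload 6.4 kg.
Tool frame: the origin (TCP) lies between the finger pads; the fingertips stand 11 mm ahead of it and the grasp point (between the pads) lies 8 mm behind it; z points along the fingers, y is the direction in which the jaws open and shut (so a half turn about z gives the same grasp; the last joint's range is limited). The gripper opens to 88 mm and grips with 3 to 60 N. Pads are 18 mm wide; open, the fingers measure 123 mm over their backs; the gripper's body (75 mm by 187 mm) begins 45 mm behind the grasp point.
Start: joints at [1.051, 0.181, 1.607, -0, 1.354, -0.206], TCP at [0.177, 0.547, 0.25] pointing down, gripper open.
Joint ranges: [-2.99, 2.99], [-0.89, 2.07], [0.3, 2.58], [-1.14, 4.28], [0, 2.63], [-3.12, 3.12]. Speed limits (rad/s): [2.57, 2.57, 3.01, 3.14, 3.14, 3.14].

## Interface

Orientations are given as a rotation vector (axis times angle).
In Python, from workcell import bot gives the robot as it stands. The module is installed in compiled form; this text tells all that it offers.
- The arm moves only by the tool send_rows, never from a script. Its argument "moves" is a list of rows, each an object of numbers: "wx", "wy", "wz": the turn, a rotation vector about the tool's x, y, z in degrees; "tx", "ty", "tz": the shift along the tool's x, y, z in cm; "grip": the gripper command: -1 is shut, 1 is fully open, values between are in proportion. In form: [{"wx": .., "wy": .., "wz": .., "tx": .., "ty": .., "tz": .., "grip": ..}, ...]. A call has 1 to 8 rows; each row is the pose to reach, as a shift and turn from the pose commanded when the call began, along the tool's axes at that moment; what a row does not reach only later rows make up. A row lasts 1/8 s, in which the tool goes at most 62.5 mm and 10.7 degrees, less where a joint would pass 70% of its speed; a pose out of reach is approached as far as the arm can. A call with a gripper value outside its range is refused whole. The fingers move at their own pace and stop on an object; the grip force is fixed at half the most. Time passes only in rows, so rows that repeat a pose let the fingers close. It gives the time, the measured TCP pose, the force and the opening at its end, in the units of the state.
- bot.read_state(): the state, without advancing time (a new reading comes with each control period).
- bot.grab_frame(name): name is "side" or "top" or "wrist"; returns a dict with "frame" (480x640x3 uint8, red, green, blue), "mtx" (3x3 intrinsics, pixels), "k1" (the pictures are not rectified: a ray, as slopes to the right and down, at radius r is drawn at 1 + k1 r^2 times it, then the intrinsics apply), "world_to_cam" (4x4, takes a point from world to camera coordinates); the wrist camera has in their place "T_tool_cam" (4x4, takes a point from camera to tool coordinates, whose origin is the TCP and whose axes are the flange's). Camera axes: x right, y down, z forward; pixel columns grow to the right and rows downward; lengths in m; the calibration is good to about 2 mm. A picture is of the moment at which its call begins: read the wrist's pose just before it. There is no depth.
- bot.hand_in(): hands the job in, once; it reports no verdict.
The state is a dict: "t": time; "joint_positions": joint angles; "qd": joint speeds; "tau": joint torques, N m; "ee_pos": TCP position; "eef_rot": TCP orientation; "contact_force": force on the tool from outside, world axes, zero at the start; "wrist_torque": the same for the moment, N m; "finger_gap": opening from 0.0 (shut) to 1.0 (fully open).
Only numpy, scipy, OpenCV 4.12 (cv2) and the standard library are available. Lean on these libraries where they do the work, as an engineer would, in place of code of your own. Each camera call takes 0.05 s, during which the arm holds its last target.

## Task

Tool check at the end of the shift: put the scriber, the centre punch, the deburring tool and the screwdriver back into the grey tool tray, each lying fully down in the foam cut-out that has its own shape and with its point towards the narrow end of the cut-out. The white pen and the pencil do not belong in the tray: leave them where they lie.

Things in the scene. Friction and masses are not known exactly. Their poses are not given: they have to be found in the camera images.
- scriber: Slim steel scriber (bare grey metal), 141 mm long; round, 9.6 thick from y = +10 to +70, tapering from there to a needle point at y = -70. 20 g. Grip it across at about y = +10. Loose on the bench. Origin: midway along it, on its axis, 4.8 above its underside; y axis along it, point at -y.
- punch: Steel centre punch (grey metal, stouter and shorter than the scriber), 108 mm long; round, 11.5 thick from y = -20 to +54, tapering to the point at y = -54. 50 g. Grip it across at about y = +6. Loose on the bench. Origin: midway along it, on its axis, 5.8 above its underside; y axis along it, point at -y.
- deburrer: Deburring tool, 126 mm long: round blue handle, 15 thick, from y = -37 to +63, then a thin steel blade (4 thick) to y = -63. 35 g. Grip the handle across at about y = +13. It can roll. Loose on the bench. Origin: midway along it, on its axis, 7.5 above its underside; y axis along it, blade at -y.
- screwdriver: Screwdriver, 186 mm long: amber handle, 26 wide and 25 high, from y = +1 to +93, then a steel shank (6 thick, on the same axis) to y = -93. 70 g. Grip the handle across at about y = +46. Loose on the bench. Origin: midway along it, on its axis, 12.4 above its underside; y axis along it, blade at -y.
- scriber_insert: Fixed charcoal foam insert, one of four side by side in the grey tray; 70 x 224 x 34 mm (x, y, z), origin: centre of its underside. Finger trough across it at y = +10 to +70, floor z = 6. Orange cut-out for the scriber: floor z = 27, y = -46 to +106, 19 wide at the rear, tapering to 13 at the -y end. Seated scriber: origin at x = 0, y = +30, z = 32 here, y axes alike.
- punch_insert: Fixed charcoal foam insert, one of four side by side in the grey tray; 70 x 224 x 34 mm (x, y, z), origin: centre of its underside. Finger trough across it at y = +10 to +70, floor z = 6. Orange cut-out for the punch (the shortest): floor z = 25, y = -27 to +94, 21 wide at the rear, tapering to 14 at the -y end. Seated punch: origin at x = 0, y = +34, z = 31 here, y axes alike.
- deburrer_insert: Fixed charcoal foam insert, one of four side by side in the grey tray; 70 x 224 x 34 mm (x, y, z), origin: centre of its underside. Finger trough across it at y = +10 to +70, floor z = 6. Orange stepped cut-out: floor z = 24, 24 wide from y = -16 to +96 (handle), 14 wide to y = -42 (blade). Seated deburring tool: origin at x = 0, y = +27, z = 31.5 here, y axes alike.
- screwdriver_insert: Fixed charcoal foam insert, one of four side by side in the grey tray; 70 x 224 x 34 mm (x, y, z), origin: centre of its underside. Finger trough across it at y = +10 to +70, floor z = 6. Orange stepped cut-out (the longest): 36 wide, floor z = 19, y = -11 to +93 (handle); 16 wide, floor z = 24, to y = -105 (shank). Seated screwdriver: origin x = 0, y = -6, z = 31.5 here, y axes alike.
- pen: White ball pen with a grey tip, 139 long, 9 thick, lying loose among the tools. Origin: midway, at its underside; y along it. Not to be moved.
- pencil: Yellow hexagonal pencil, 180 long, 8 thick, lying crosswise on the bench at the rear ends of the tools. Origin: midway, at its underside; y along it. Not to be moved.
There are look-alikes about, which are no part of the job. What is shaped like the scriber but orange or pink is not meant.

How it is judged:
By the outcome, as a careful person would: the job done as asked, in the order asked, and still so for the second after the job is handed in, with the robot touching nothing.
It also fails if it takes over 96 s, if anything falls off the work surface, if the arm or the gripper's body presses on something with over 40 N, if the wrist force passes 120 N, or if a joint passes its speed limit or range.

## Working session

There is one attempt and no reset: what is moved stays moved. The work goes in short steps, Python scripts to look and compute and a tool call to move; the robot and the scene stay as the last step left them, time stands still between calls to the robot, and variables do not carry over. Pictures are saved under pics/ and viewed, and the job is handed in when it is done.

Besides the shell and the picture viewer there is one more tool, called after ">>>" by a JSON object that holds its "name" and its "arguments", one argument or row to a line. send_rows: Moves the arm, as the interface text tells. Its arguments: {"type":"object","properties":{"moves":{"type":"array"}},"required":["moves"]}

```bash
mkdir -p pics
cat > h.py <<'E'
import numpy as np, cv2, pickle
from workcell import bot
def grab(n,tag):
    s=bot.read_state(); f=bot.grab_frame(n); f=dict(f); f['state']=s
    pickle.dump(f,open(f'pics/{tag}.pkl','wb')); cv2.imwrite(f'pics/{tag}.png',f['frame'][:,:,::-1]); return f
E
python3 - <<'E'
from h import *
for n in ['top','side','wrist']:
    f=grab(n,n+'0'); print(n,f['mtx'].tolist(),f['k1'],f.get('world_to_cam',f.get('T_tool_cam')).round(4).tolist())
print(bot.read_state())
E
```

```text
top [[546.6394060427705, 0.0, 314.3399252203524], [0.0, 546.6394060427705, 237.5436665549754], [0.0, 0.0, 1.0]] 0.02469402170490576 [[0.0007, -0.9999, 0.015, 0.0694], [-0.9865, -0.0031, -0.1635, 0.4367], [0.1636, -0.0147, -0.9864, 1.1058], [0.0, 0.0, 0.0, 1.0]]
side [[528.8120714370776, 0.0, 323.3669738253757], [0.0, 528.8120714370776, 234.5712633581139], [0.0, 0.0, 1.0]] -0.042646756900762466 [[-0.0189, 0.9997, -0.0143, -0.0757], [0.472, -0.0037, -0.8816, -0.1686], [-0.8814, -0.0234, -0.4718, 1.7574], [0.0, 0.0, 0.0, 1.0]]
wrist [[402.6781584181383, 0.0, 318.22485690369695], [0.0, 402.6781584181383, 241.8697019361561], [0.0, 0.0, 1.0]] -0.024335973842505902 [[-0.0007, -0.9617, -0.2742, 0.0695], [1.0, -0.0005, -0.0007, 0.0002], [0.0006, -0.2742, 0.9617, -0.1349], [0.0, 0.0, 0.0, 1.0]]
{'t': 0.15, 'joint_positions': array([ 1.05073255e+00,  1.81380835e-01,  1.60774316e+00,  1.30741735e-05,
        1.35381663e+00, -2.06328040e-01]), 'qd': array([ 1.05085083e-03, -3.44036616e-03, -2.81733560e-03, -3.81101465e-04,
       -1.65177391e-03, -9.09889780e-05]), 'tau': array([ 3.12111515e-04, -4.34228861e+01, -3.42173338e+01,  7.01818918e-02,
        3.57049936e-02, -8.27925282e-05]), 'ee_pos': array([0.17725189, 0.5465917 , 0.24902821]), 'eef_rot': array([-4.90723870e-01, -3.10253234e+00,  1.97183362e-03]), 'contact_force': array([-0.98143108, -0.72569097,  0.11522637]), 'wrist_torque': array([-0.04272336,  0.0725331 ,  0.02640741]), 'finger_gap': 1.0012130582266592}
```

View pics/top0.png

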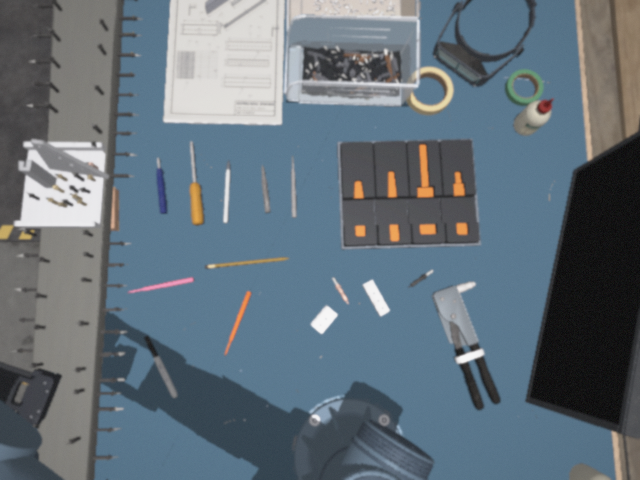

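View pics/side0.png

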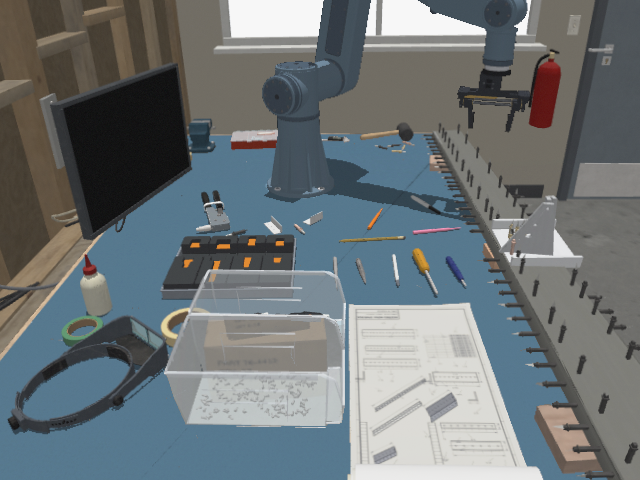

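View pics/wrist0.png

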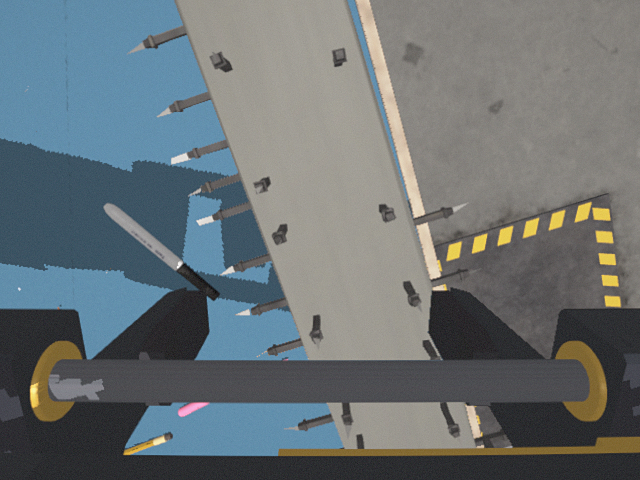

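Run:
```python
import cv2
a=cv2.imread('pics/top0.png')
cv2.imwrite('pics/c1.png',cv2.resize(a[130:300,110:310],None,fx=4,fy=3.5,interpolation=cv2.INTER_CUBIC)[:600])
cv2.imwrite('pics/c2.png',cv2.resize(a[130:260,330:490],None,fx=4.5,fy=4.5,interpolation=cv2.INTER_CUBIC))
b=cv2.imread('pics/side0.png')
cv2.imwrite('pics/c3.png',cv2.resize(b[150:320,320:600],None,fx=2.8,fy=2.8,interpolation=cv2.INTER_CUBIC))
```

```text
(no output)
```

View pics/c1.png

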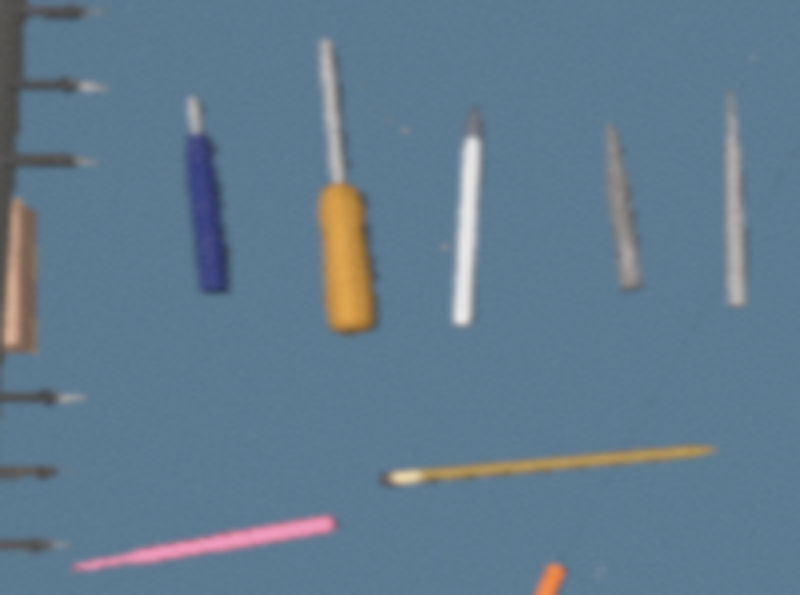

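View pics/c2.png

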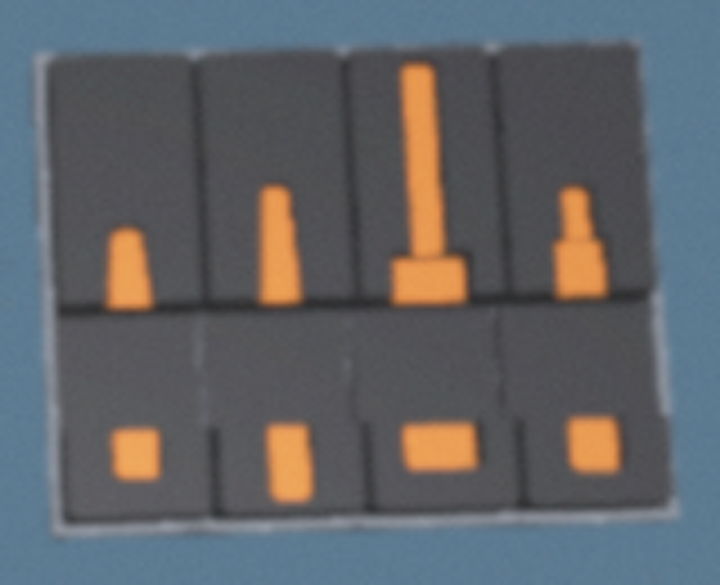

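View pics/c3.png

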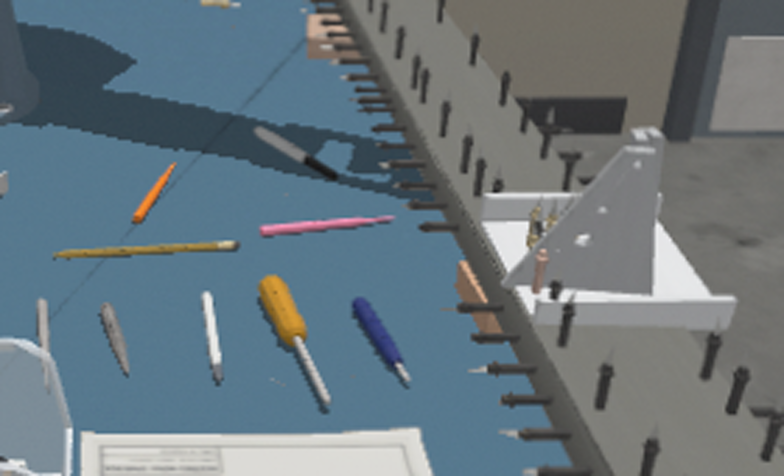

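```bash
cat >> h.py <<'E'
from scipy.spatial.transform import Rotation as R
def ray(f,uv):
    uv=np.asarray(uv,float).reshape(-1,2); K=f['mtx'];k=f['k1']
    d=np.c_[(uv[:,0]-K[0,2])/K[0,0],(uv[:,1]-K[1,2])/K[1,1]]; s=d.copy()
    for _ in range(20): s=d/(1+k*(s**2).sum(1,keepdims=True))
    v=np.c_[s,np.ones(len(s))]
    C=cam2w(f)
    return C[:3,3],v@C[:3,:3].T
def cam2w(f):
    if 'world_to_cam' in f: return np.linalg.inv(f['world_to_cam'])
    st=f['state'];T=np.eye(4);T[:3,:3]=R.from_rotvec(st['eef_rot']).as_matrix();T[:3,3]=st['ee_pos'];return T@f['T_tool_cam']
def atz(f,uv,z):
    o,v=ray(f,uv); return o+v*((z-o[2])/v[:,2])[:,None]
def proj(f,P):
    P=np.asarray(P,float).reshape(-1,3);W=np.linalg.inv(cam2w(f));c=P@W[:3,:3].T+W[:3,3];s=c[:,:2]/c[:,2:]
    s=s*(1+f['k1']*(s**2).sum(1,keepdims=True));return s*[f['mtx'][0,0],f['mtx'][1,1]]+[f['mtx'][0,2],f['mtx'][1,2]]
def tri(obs):
    A=np.zeros((3,3));b=np.zeros(3)
    for f,uv in obs:
        o,v=ray(f,uv);v=v[0]/np.linalg.norm(v[0]);M=np.eye(3)-np.outer(v,v);A+=M;b+=M@o
    p=np.linalg.solve(A,b);return p,[ (proj(f,p)[0]-uv).round(1).tolist() for f,uv in obs]
def load(t): return pickle.load(open(f'pics/{t}.pkl','rb'))
E
python3 - <<'E'
from h import *
t=load('top0');s=load('side0')
c1=lambda u,v:(110+u/4,130+v/3.5)
c3=lambda u,v:(320+u/2.8,150+v/2.8)
c2=lambda u,v:(330+u/4.5,130+v/4.5)
names=dict(deb=((193,97),(213,291)),scr=((325,40),(350,331)),pen=((474,107),(461,325)),punch=((610,125),(629,289)),scriber=((731,92),(737,304)),pencil=((380,478),(716,449)))
zz=dict(deb=.0075,scr=.0124,pen=.004,punch=.0058,scriber=.0048,pencil=.004)
for n,(a,b) in names.items():
    p=atz(t,[c1(*a),c1(*b)],zz[n]);d=p[0]-p[1];print(n,p.round(4).tolist(),np.linalg.norm(d).round(4),np.degrees(np.arctan2(d[1],d[0])).round(2))
# tri checks
print('deb tip',tri([(t,c1(193,97)),(s,c3(407,381))]))
print('scr tip',tri([(t,c1(325,40)),(s,c3(325,405))]))
print('punch tip',tri([(t,c1(610,125)),(s,c3(126,373))]))
print('pen tip',tri([(t,c1(474,107)),(s,c3(218,378))]))
for pt in [(106,88),(98,161),(104,12),(86,398)]:
  for z in (0,.05,.1):
    p=atz(t,[c1(*pt)],z);print(pt,z,p.round(3),((proj(s,p)[0]-[320,150])*2.8).round(0))
E
```

```text
deb [[0.6163, 0.4098, 0.0075], [0.4932, 0.3936, 0.0075]] 0.1242 7.53
scr [[0.6521, 0.3387, 0.0124], [0.4676, 0.3188, 0.0124]] 0.1856 6.16
pen [[0.612, 0.2579, 0.004], [0.4732, 0.2613, 0.004]] 0.1389 -1.4
punch [[0.6003, 0.1832, 0.0058], [0.4957, 0.1714, 0.0058]] 0.1052 6.48
scriber [[0.6224, 0.1173, 0.0048], [0.4867, 0.1132, 0.0048]] 0.1357 1.76
pencil [[0.3787, 0.3014, 0.004], [0.3968, 0.1237, 0.004]] 0.1786 95.82
deb tip (array([0.61738183, 0.41104389, 0.00427455]), [[-0.1, -0.0], [-0.1, 0.0]])
scr tip (array([0.65407707, 0.3390922 , 0.00652836]), [[0.4, 0.1], [0.4, -0.1]])
punch tip (array([0.60132248, 0.18347616, 0.00232169]), [[0.0, 0.0], [0.0, -0.0]])
pen tip (array([0.61195908, 0.25794885, 0.00422217]), [[-0.1, -0.0], [-0.1, 0.0]])
(106, 88) 0 [[0.624 0.459 0.   ]] [467. 390.]
(106, 88) 0.05 [[0.608 0.443 0.05 ]] [451. 327.]
(106, 88) 0.1 [[0.592 0.427 0.1  ]] [434. 263.]
(98, 161) 0 [[0.577 0.461 0.   ]] [456. 358.]
(98, 161) 0.05 [[0.563 0.445 0.05 ]] [440. 299.]
(98, 161) 0.1 [[0.549 0.429 0.1  ]] [424. 238.]
(104, 12) 0 [[0.674 0.463 0.   ]] [488. 426.]
(104, 12) 0.05 [[0.656 0.447 0.05 ]] [470. 359.]
(104, 12) 0.1 [[0.637 0.431 0.1  ]] [452. 292.]
(86, 398) 0 [[0.428 0.46  0.   ]] [414. 271.]
(86, 398) 0.05 [[0.42  0.444 0.05 ]] [401. 219.]
(86, 398) 0.1 [[0.413 0.428 0.1  ]] [388. 166.]
```

Run:
```python
import cv2
a=cv2.imread('pics/top0.png')
cv2.imwrite('pics/d1.png',cv2.resize(a[120:270,20:150],None,fx=4,fy=4,interpolation=cv2.INTER_CUBIC))
b=cv2.imread('pics/side0.png')
cv2.imwrite('pics/d3.png',cv2.resize(b[200:330,440:570],None,fx=4.5,fy=4.5,interpolation=cv2.INTER_CUBIC))
```

```text
(no output)
```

View pics/d1.png

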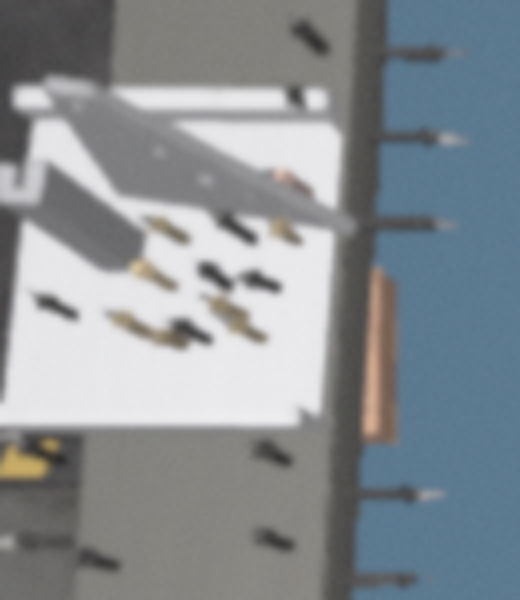

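View pics/d3.png

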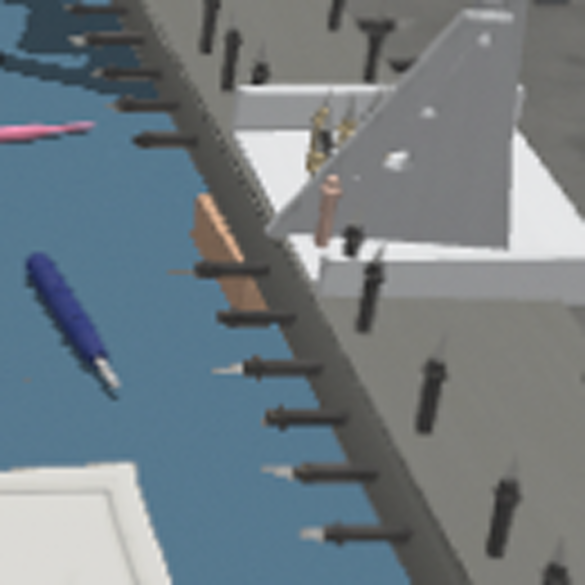

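Run:
```python
from h import *
t=load('top0');s=load('side0')
T=lambda u,v:(20+u/4,120+v/4)
S=lambda u,v:(440+u/4.5,200+v/4.5)
for a,b in [((455,225),(170,272)),((410,222),(195,270)),((440,495),(135,140)),((465,140),(218,318)),((465,140),(215,370)),((395,270),(197,235)),((395,440),(200,195)),((395,270),(265,305)),((330,425),(320,300))]:
    p,e=tri([(t,T(*a)),(s,S(*b))]);print(a,b,p.round(3),e)
print((proj(s,[[.6,.48,z] for z in (0,.1,.2)])),proj(t,[[.6,.48,z] for z in (0,.1,.2)]))
```

```text
(455, 225) (170, 272) [0.565 0.449 0.041] [[0.5, 0.1], [0.4, -0.1]]
(410, 222) (195, 270) [0.565 0.466 0.043] [[2.9, 0.5], [2.5, -0.6]]
(440, 495) (135, 140) [0.422 0.456 0.041] [[-3.0, -0.4], [-2.3, 0.5]]
(465, 140) (218, 318) [0.613 0.454 0.041] [[-3.2, -0.7], [-2.9, 0.7]]
(465, 140) (215, 370) [0.62  0.458 0.016] [[-1.3, -0.3], [-1.2, 0.3]]
(395, 270) (197, 235) [0.538 0.472 0.048] [[2.3, 0.4], [1.9, -0.5]]
(395, 440) (200, 195) [0.454 0.487 0.023] [[-3.1, -0.5], [-2.4, 0.6]]
(395, 270) (265, 305) [0.55  0.498 0.009] [[-3.5, -0.7], [-3.1, 0.7]]
(330, 425) (320, 300) [ 0.475  0.551 -0.036] [[-6.3, -1.2], [-5.2, 1.3]]
[[493.18540294 283.33672823]
 [499.39125441 245.6546536 ]
 [506.02563899 204.82001162]] [[126.40864915 165.73056834]
 [110.13539923 151.0529174 ]
 [ 90.59772802 133.44074341]]
```

```bash
cat >> h.py <<'E'
def goal(p,yaw,tilt=0):
    """yaw: world direction (deg) of tool x axis; tool z down. tilt deg about tool x. prints row relative to current"""
    s=bot.read_state();R0=R.from_rotvec(s['eef_rot'])
    x=np.array([np.cos(np.radians(yaw)),np.sin(np.radians(yaw)),0]);z=np.array([0,0,-1.]);y=np.cross(z,x)
    Rg=R.from_matrix(np.c_[x,y,z])*R.from_euler('x',tilt,degrees=True)
    d=R0.inv().apply(np.array(p)-s['ee_pos'])*100;w=np.degrees((R0.inv()*Rg).as_rotvec())
    print('t %.2f'%s['t'],'T',d.round(2).tolist(),'W',w.round(2).tolist(),'gap',round(s['finger_gap'],3),'F',s['contact_force'].round(1).tolist())
    return d,w
def pose():
    s=bot.read_state();M=R.from_rotvec(s['eef_rot']).as_matrix();print('t %.2f'%s['t'],s['ee_pos'].round(4),'xaxis yaw %.2f'%np.degrees(np.arctan2(M[1,0],M[0,0])),'z',M[:,2].round(4),'gap %.3f'%s['finger_gap'],'F',s['contact_force'].round(1),'q',s['joint_positions'].round(2))
E
python3 - <<'E'
from h import *
pose()
goal([.47,.25,.28],0);goal([.47,.25,.28],180)
E
```

```text
t 0.15 [0.1773 0.5466 0.249 ] xaxis yaw 162.02 z [-7.0e-04 -1.2e-03 -1.0e+00] gap 1.001 F [-1.  -0.7  0.1] q [ 1.05  0.18  1.61  0.    1.35 -0.21]
t 0.15 T [-37.0, -19.18, -3.08] W [-0.04, 0.1, 162.02] gap 1.001 F [-1.0, -0.7, 0.1]
t 0.15 T [-37.0, -19.18, -3.08] W [-0.07, -0.03, -17.98] gap 1.001 F [-1.0, -0.7, 0.1]
```

Run:
```python
from h import *
goal([.42,.28,.27],184)
```

```text
t 0.15 T [-31.32, -17.87, -2.08] W [-0.07, -0.03, -21.98] gap 1.001 F [-1.0, -0.7, 0.1]
```

>>> {"name": "send_rows", "arguments": {
  "moves": [
    {"wx": 0,"wy": 0,"wz": -8,"tx": -5.2,"ty": -3,"tz": -0.5,"grip": 0},
    {"wx": 0,"wy": 0,"wz": -16,"tx": -10.4,"ty": -6,"tz": -1,"grip": 0},
    {"wx": 0,"wy": 0,"wz": -22,"tx": -16,"ty": -9,"tz": -2,"grip": 0},
    {"wx": 0,"wy": 0,"wz": -22,"tx": -21,"ty": -12,"tz": -2,"grip": 0},
    {"wx": 0,"wy": 0,"wz": -22,"tx": -26,"ty": -15,"tz": -2,"grip": 0},
    {"wx": 0,"wy": 0,"wz": -22,"tx": -31.3,"ty": -17.9,"tz": -2,"grip": 0},
    {"wx": 0,"wy": 0,"wz": -22,"tx": -31.3,"ty": -17.9,"tz": -2,"grip": 0},
    {"wx": 0,"wy": 0,"wz": -22,"tx": -31.3,"ty": -17.9,"tz": -2,"grip": 0}
  ]
}}

```text
t: 1.15
ee_pos: [0.4196, 0.2801, 0.2694]
eef_rot: [0.109, -3.139, -0.0]
contact_force: [0.2, 0.1, -0.1]
finger_gap: 0.5
```

Run:
```python
from h import *
pose(); print(bot.read_state()['qd'].round(3)); grab('wrist','w1')
goal([.42,.0,.27],182)
```

```text
t 1.15 [0.4196 0.2801 0.2694] xaxis yaw -176.03 z [-1.e-03  1.e-04 -1.e+00] gap 0.500 F [ 0.2  0.1 -0.1] q [ 0.35  0.    1.76  0.    1.38 -1.29]
[ 0.035 -0.006  0.004 -0.001 -0.004 -0.002]
t 1.20 T [1.9, -28.0, -0.06] W [0.01, -0.05, 2.05] gap 0.503 F [-0.9, 1.3, -0.4]
```

View pics/w1.png

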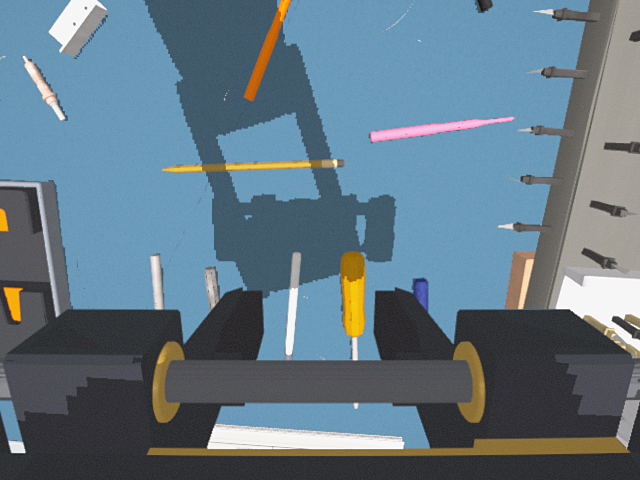

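>>> {"name": "send_rows", "arguments": {
  "moves": [
    {"tx": -5.0,"ty": -1,"tz": -0.5,"grip": 0},
    {"tx": -10.4,"ty": -2,"tz": -1,"grip": 0},
    {"tx": -16,"ty": -3,"tz": -2,"grip": 0},
    {"tx": -21,"ty": -4,"tz": -3,"grip": 0},
    {"wz": 4,"tx": -26,"ty": -5,"tz": -3,"grip": 0},
    {"wz": 4,"tx": -26,"ty": -5,"tz": -3,"grip": 0},
    {"wz": 4,"tx": -26,"ty": -5,"tz": -3,"grip": 0}
  ]
}}

```text
$.moves[0]: bad value
```

Run:
```python
from h import *
pose(); grab('wrist','w2')
```

```text
t 1.20 [0.4192 0.2806 0.2694] xaxis yaw -175.95 z [-9.e-04  2.e-04 -1.e+00] gap 0.503 F [-0.9  1.3 -0.4] q [ 0.35  0.    1.76  0.    1.38 -1.29]
```

View pics/w2.png

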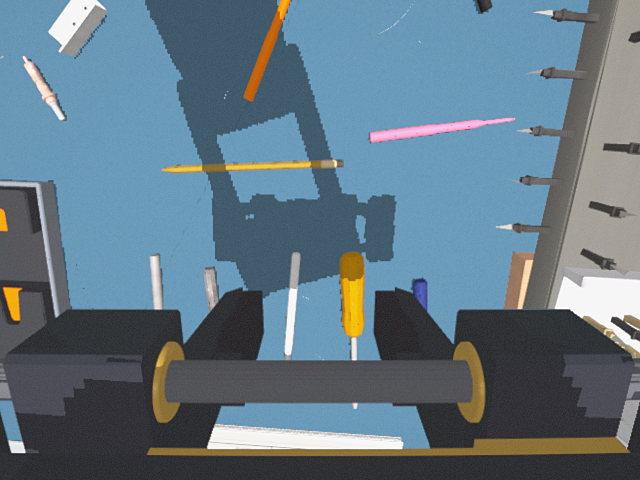

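>>> {"name": "send_rows", "arguments": {
  "moves": [
    {"wx": 0,"wy": 0,"wz": 0,"tx": -5.0,"ty": -1,"tz": -0.5,"grip": 0},
    {"wx": 0,"wy": 0,"wz": 0,"tx": -10.4,"ty": -2,"tz": -1,"grip": 0},
    {"wx": 0,"wy": 0,"wz": 0,"tx": -16,"ty": -3,"tz": -2,"grip": 0},
    {"wx": 0,"wy": 0,"wz": 2,"tx": -21,"ty": -4,"tz": -3,"grip": 0},
    {"wx": 0,"wy": 0,"wz": 4,"tx": -26,"ty": -5,"tz": -3,"grip": 0},
    {"wx": 0,"wy": 0,"wz": 4,"tx": -26,"ty": -5,"tz": -3,"grip": 0},
    {"wx": 0,"wy": 0,"wz": 4,"tx": -26,"ty": -5,"tz": -3,"grip": 0}
  ]
}}

```text
t: 2.12
ee_pos: [0.6815, 0.2501, 0.2989]
eef_rot: [0.004, -3.14, -0.0]
contact_force: [-0.3, 0.1, -0.7]
finger_gap: 0.5
```

Run:
```python
from h import *
pose(); grab('wrist','w3');pose()
```

```text
t 2.12 [0.6815 0.2501 0.2989] xaxis yaw -179.85 z [-0.0018  0.     -1.    ] gap 0.500 F [-0.3  0.1 -0.7] q [ 0.19  0.49  1.11  0.    1.54 -1.38]
t 2.17 [0.6813 0.2501 0.2998] xaxis yaw -179.84 z [-8.e-04  2.e-04 -1.e+00] gap 0.497 F [-0.2  0.3 -0.5] q [ 0.19  0.49  1.11  0.    1.54 -1.38]
```

View pics/w3.png

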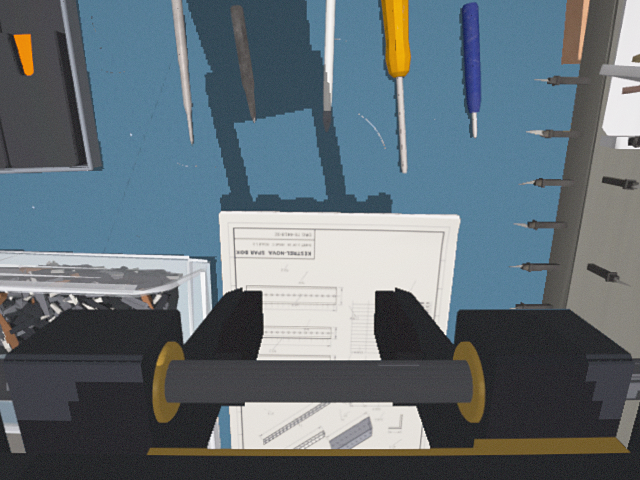

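>>> {"name": "send_rows", "arguments": {
  "moves": [
    {"wx": 0,"wy": 0,"wz": 0,"tx": 2.0,"ty": -5,"tz": -2,"grip": 0},
    {"wx": 0,"wy": 0,"wz": 0,"tx": 4,"ty": -10,"tz": -3,"grip": 0},
    {"wx": 0,"wy": 0,"wz": 0,"tx": 6,"ty": -15,"tz": -5,"grip": 0},
    {"wx": 0,"wy": 0,"wz": 0,"tx": 8,"ty": -20,"tz": -6,"grip": 0},
    {"wx": 0,"wy": 0,"wz": 0,"tx": 8,"ty": -20,"tz": -6,"grip": 0},
    {"wx": 0,"wy": 0,"wz": 0,"tx": 8,"ty": -20,"tz": -6,"grip": 0}
  ]
}}

```text
t: 2.92
ee_pos: [0.6022, 0.0495, 0.3606]
eef_rot: [-0.002, 3.14, 0.001]
contact_force: [0.0, 1.2, -0.9]
finger_gap: 0.498
```

Run:
```python
from h import *
pose(); grab('wrist','w4');pose()
```

```text
t 2.92 [0.6022 0.0495 0.3606] xaxis yaw -179.93 z [ 1.4e-03  5.0e-04 -1.0e+00] gap 0.498 F [ 0.   1.2 -0.9] q [-0.11  0.18  1.39  0.    1.57 -1.69]
t 2.98 [0.6024 0.0499 0.36  ] xaxis yaw -179.88 z [ 6.e-04  5.e-04 -1.e+00] gap 0.497 F [ 0.5  0.6 -0.3] q [-0.11  0.18  1.39  0.    1.57 -1.69]
```

View pics/w4.png

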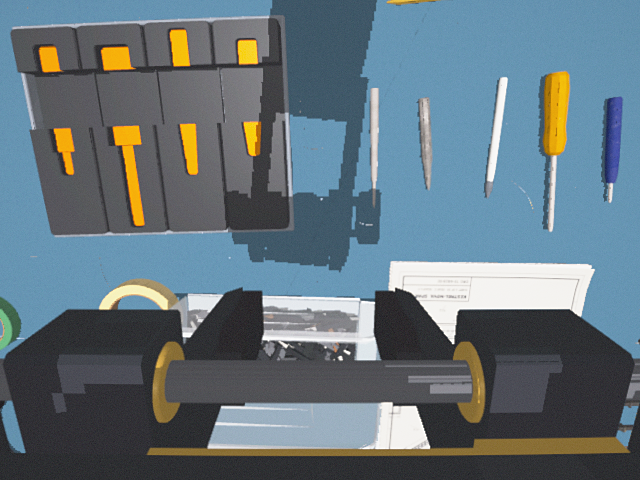

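Run:
```python
import cv2
b=cv2.imread('pics/w4.png')
cv2.imwrite('pics/e1.png',cv2.resize(b[65:240,350:640],None,fx=2.7,fy=3.4,interpolation=cv2.INTER_CUBIC))
cv2.imwrite('pics/e2.png',cv2.resize(b[10:240,5:300],None,fx=2.6,fy=2.6,interpolation=cv2.INTER_CUBIC))
```

```text
(no output)
```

View pics/e1.png

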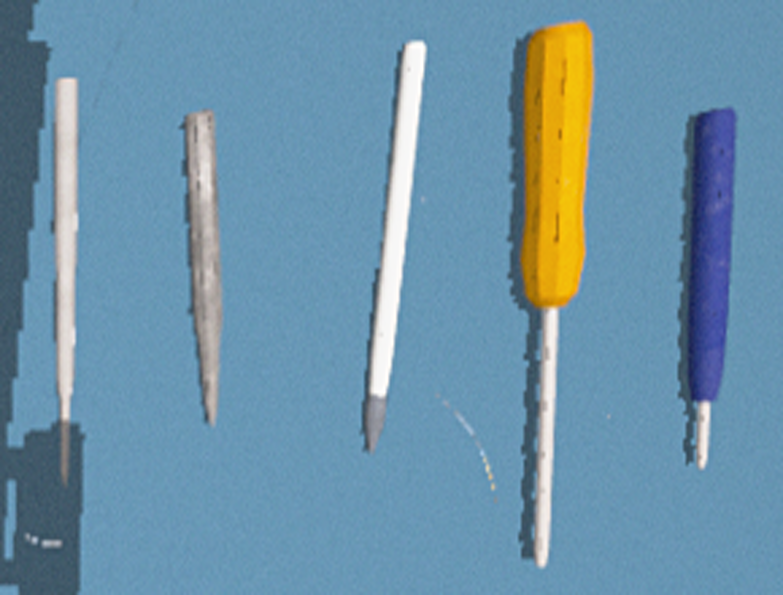

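View pics/e2.png

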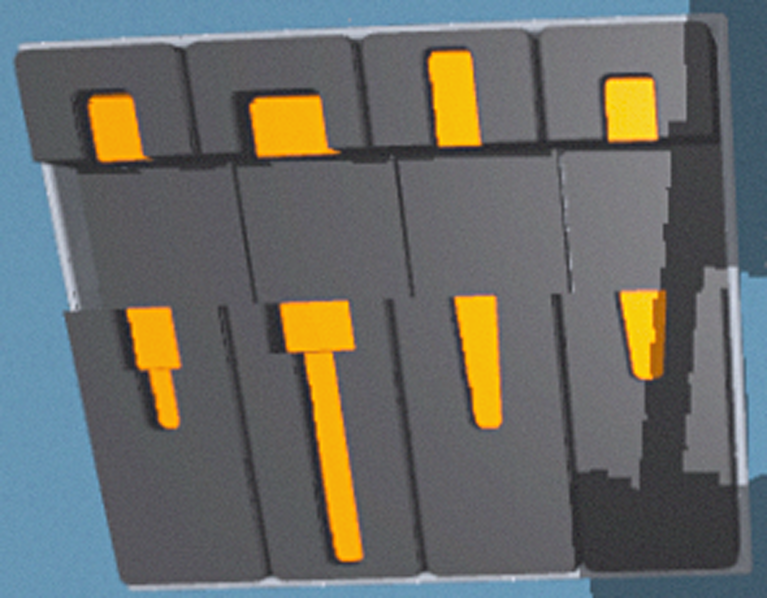

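Run:
```python
from h import *
t=load('top0');w=load('w4')
c2=lambda u,v:(330+u/4.5,130+v/4.5)
c1=lambda u,v:(110+u/4,130+v/3.5)
E2=lambda u,v:(5+u/2.6,10+v/2.6)
E1=lambda u,v:(350+u/2.7,65+v/3.4)
print('tray')
for n,a,b in [('debL',(607,297),(127,308)),('debR',(555,298),(179,307)),('sdL',(466,302),(280,302)),('sdR',(392,302),(350,300)),('scL',(301,303),(455,296)),('scR',(260,303),(497,295)),('puL',(151,306),(620,291)),('puR',(107,306),(664,291)),('sdtip',(417,64),(349,561)),('sctip',(275,186),(489,429)),('putip',(125,229),(648,379)),('debtip',(574,187),(168,428)),('cornerA',(638,45),(125,583)),('cornerB',(50,57),(740,570))]:
    p,e=tri([(t,c2(*a)),(w,E2(*b))]);print(n,p.round(4),e)
print('tools')
for n,a,b in [('debtip',(193,97),(703,468)),('debrear',(213,291),(715,110)),('sdtip',(325,40),(542,567)),('sdrear',(350,331),(560,24)),('putip',(610,125),(212,425)),('purear',(629,289),(200,112)),('sctip',(731,92),(65,486)),('screar',(737,304),(66,79)),('pentip',(474,107),(370,450)),('penrear',(461,325),(415,42))]:
    p,e=tri([(t,c1(*a)),(w,E1(*b))]);print(n,p.round(4),e)
w3=load('w3')
zz=dict(deb=.0075,scr=.0124,pen=.004,punch=.0058,scriber=.0048)
for n,(a,b) in dict(deb=((703,468),(715,110)),scr=((542,567),(560,24)),pen=((370,450),(415,42)),punch=((212,425),(200,112)),scriber=((65,486),(66,79))).items():
    p=atz(w,[E1(*a),E1(*b)],zz[n]);d=p[0]-p[1];print(n,p.round(4).tolist(),p.mean(0).round(4),np.linalg.norm(d).round(4),np.degrees(np.arctan2(d[1],d[0])).round(2))
for n,a in dict(deb=(474,136),scr=(404,171),pen=(326,127),punch=(253,120),scriber=(192,142)).items(): print('w3 tip',n,atz(w3,a,zz[n]).round(4))
```

```text
tray
debL [ 0.5321 -0.2547  0.0186] [[0.4, -0.5], [0.7, -0.9]]
debR [ 0.5315 -0.2297  0.0203] [[0.6, -0.7], [1.1, -1.3]]
sdL [ 0.5304 -0.1883  0.0133] [[0.3, -0.4], [0.7, -0.7]]
sdR [ 0.529  -0.152   0.0217] [[0.8, -0.7], [1.5, -1.3]]
scL [ 0.5285 -0.1084  0.0166] [[0.4, -0.2], [0.7, -0.4]]
scR [ 0.5281 -0.0888  0.0187] [[0.5, -0.3], [1.0, -0.5]]
puL [ 0.527  -0.0364  0.0139] [[0.1, -0.0], [0.3, -0.1]]
puR [ 0.5269 -0.0161  0.0145] [[0.5, -0.1], [0.9, -0.2]]
sdtip [ 0.6454 -0.1654  0.0264] [[0.3, -0.6], [0.5, -1.1]]
sctip [ 0.5863 -0.0973  0.0183] [[0.5, -0.4], [0.9, -0.8]]
putip [ 0.565  -0.0249  0.0144] [[0.4, -0.1], [0.7, -0.2]]
debtip [ 0.5835 -0.238   0.0296] [[0.4, -0.7], [0.7, -1.2]]
cornerA [ 0.6552 -0.2719  0.0278] [[0.2, -0.8], [0.4, -1.4]]
cornerB [ 0.6634  0.0102 -0.0219] [[-0.5, 0.1], [-0.9, 0.1]]
tools
debtip [0.6189 0.4108 0.0075] [[-0.4, -1.1], [-0.7, -2.0]]
debrear [0.4959 0.3961 0.0018] [[-0.5, -0.7], [-0.8, -1.2]]
sdtip [0.6556 0.34   0.01  ] [[-0.3, -1.2], [-0.6, -2.0]]
sdrear [0.4699 0.3211 0.006 ] [[-0.4, -0.5], [-0.8, -0.9]]
putip [ 0.6067  0.186  -0.0079] [[-0
[... 282 characters left out ...]
0.4754  0.2633 -0.0023] [[-0.5, -0.5], [-0.9, -0.8]]
deb [[0.6214, 0.4121, 0.0075], [0.4976, 0.3934, 0.0075]] [0.5595 0.4028 0.0075] 0.1252 8.62
scr [[0.6576, 0.3397, 0.0124], [0.4717, 0.3186, 0.0124]] [0.5646 0.3291 0.0124] 0.187 6.46
pen [[0.6159, 0.2579, 0.004], [0.477, 0.2617, 0.004]] [0.5465 0.2598 0.004 ] 0.1389 -1.59
punch [[0.6067, 0.1841, 0.0058], [0.5002, 0.1712, 0.0058]] [0.5534 0.1776 0.0058] 0.1073 6.9
scriber [[0.6293, 0.1184, 0.0048], [0.4897, 0.1137, 0.0048]] [0.5595 0.116  0.0048] 0.1396 1.95
w3 tip deb [[0.6193 0.4099 0.0075]]
w3 tip scr [[0.6549 0.3387 0.0124]]
w3 tip pen [[0.6111 0.2575 0.004 ]]
w3 tip punch [[0.6043 0.1829 0.0058]]
w3 tip scriber [[0.6261 0.1184 0.0048]]
```

Run:
```python
from h import *
t=load('top0');w=load('w4')
print(cam2w(t)[:3,3],cam2w(w)[:3,3])
c2=lambda u,v:(330+u/4.5,130+v/4.5)
E2=lambda u,v:(5+u/2.6,10+v/2.6)
# name: floor z, [ (Lfloor),(Rrim) trough front edge ] top ; w4, rear trough edge
D={'deb':(.024,(607,297),(555,298),(127,308),(179,307),(620,418),(568,418),(148,159),(0,0)),
'sd':(.019,(466,302),(392,302),(280,302),(353,300),(478,423),(403,424),(257,157),(340,152)),
'sc':(.027,(301,303),(260,303),(455,296),(497,295),(308,424),(267,425),(436,146),(480,146)),
'pu':(.025,(151,306),(107,306),(620,291),(664,291),(159,429),(113,430),(607,140),(657,141))}
for n,(zf,a,b,c,d,e,f,g,h) in D.items():
    for nm,F,m,(L,Rr),(L2,R2) in (('top',t,c2,(a,b),(e,f)),('w4',w,E2,(c,d),(g,h))):
        pL=atz(F,m(*L),zf)[0];pR=atz(F,m(*Rr),.034)[0];qL=atz(F,m(*L2),zf)[0];qR=atz(F,m(*R2),.034)[0]
        print(n,nm,'front mid',((pL+pR)/2)[:2].round(4),'wid',(pR-pL)[:2].round(4),'rear mid',((qL+qR)/2)[:2].round(4),'wid',(qR-qL)[1].round(4))
tips={'deb':(.024,(574,187),(168,428),-42),'sd':(.024,(417,64),(349,561),-105),'sc':(.027,(275,186),(489,429),-46),'pu':(.025,(125,229),(648,379),-27)}
for n,(zf,a,b,y) in tips.items(): print(n,'tip top',atz(t,c2(*a),zf)[0][:2].round(4),'w4',atz(w,E2(*b),zf)[0][:2].round(4))
for n,a,b in [('cornA',(638,45),(125,583)),('cornB',(50,57),(740,570)),('cornC',(668,503),(17,45)),('cornD',(68,517),(715,25))]:print(n,atz(t,c2(*a),.034)[0][:2].round(4),atz(w,E2(*b),.034)[0][:2].round(4))
```

```text
[0.24990343 0.08702763 1.16119486] [0.53251529 0.04934319 0.49539257]
deb top front mid [ 0.5281 -0.2384] wid [-0.003   0.0275] rear mid [ 0.47   -0.2421] wid 0.0273
deb w4 front mid [ 0.533  -0.2377] wid [-0.0002  0.0292] rear mid [ 0.4426 -0.2555] wid -0.0452
sd top front mid [ 0.5263 -0.1669] wid [-0.0038  0.0385] rear mid [ 0.4676 -0.1704] wid 0.0387
sd w4 front mid [ 0.5308 -0.1669] wid [-0.0006  0.039 ] rear mid [ 0.4715 -0.1673] wid 0.0423
sc top front mid [ 0.5246 -0.0956] wid [-0.0018  0.0205] rear mid [ 0.4662 -0.0976] wid 0.0204
sc w4 front mid [ 0.5289 -0.0957] wid [-0.0003  0.0203] rear mid [ 0.4693 -0.0982] wid 0.0205
pu top front mid [ 0.5231 -0.0241] wid [-0.0023  0.0217] rear mid [ 0.4637 -0.0266] wid 0.0225
pu w4 front mid [ 0.5273 -0.0246] wid [0.0001 0.0203] rear mid [ 0.4674 -0.0262] wid 0.0221
deb tip top [ 0.5837 -0.2387] w4 [ 0.5856 -0.2425]
sd tip top [ 0.6448 -0.1652] w4 [ 0.6474 -0.1673]
sc tip top [ 0.5827 -0.0948] w4 [ 0.5862 -0.0957]
pu tip top [ 0.5618 -0.023 ] w4 [ 0.5646 -0.0242]
cornA [ 0.6512 -0.2694] [ 0.6553 -0.2685]
cornB [0.644  0.0127] [0.6491 0.0155]
cornC [ 0.4289 -0.2732] [ 0.4295 -0.2742]
cornD [0.4215 0.006 ] [0.4251 0.0096]
```

Run:
```python
from h import *
pose();goal([.5495,.1157,.08],181.9)
```

```text
t 2.98 [0.6024 0.0499 0.36  ] xaxis yaw -179.88 z [ 6.e-04  5.e-04 -1.e+00] gap 0.497 F [ 0.5  0.6 -0.3] q [-0.11  0.18  1.39  0.    1.57 -1.69]
t 2.98 T [5.29, 6.57, 28.0] W [0.03, 0.03, -1.78] gap 0.497 F [0.5, 0.6, -0.3]
```

>>> {"name": "send_rows", "arguments": {
  "moves": [
    {"wx": 0,"wy": 0,"wz": -1.8,"tx": 2,"ty": 3,"tz": 4,"grip": -0.2},
    {"wx": 0,"wy": 0,"wz": -1.8,"tx": 5.3,"ty": 6.6,"tz": 10,"grip": -0.2},
    {"wx": 0,"wy": 0,"wz": -1.8,"tx": 5.3,"ty": 6.6,"tz": 16,"grip": -0.2},
    {"wx": 0,"wy": 0,"wz": -1.8,"tx": 5.3,"ty": 6.6,"tz": 22,"grip": -0.2},
    {"wx": 0,"wy": 0,"wz": -1.8,"tx": 5.3,"ty": 6.6,"tz": 28,"grip": -0.2},
    {"wx": 0,"wy": 0,"wz": -1.8,"tx": 5.3,"ty": 6.6,"tz": 28,"grip": -0.2},
    {"wx": 0,"wy": 0,"wz": -1.8,"tx": 5.3,"ty": 6.6,"tz": 28,"grip": -0.2}
  ]
}}

```text
t: 3.85
ee_pos: [0.5507, 0.1153, 0.081]
eef_rot: [-0.052, 3.14, 0.0]
contact_force: [-0.1, 0.3, 0.2]
finger_gap: 0.402
```

Run:
```python
from h import *
pose();goal([.5495,.1157,.0125],181.9)
grab('wrist','w5');grab('side','s5');pose()
a=cv2.imread('pics/s5.png');cv2.imwrite('pics/s5c.png',cv2.resize(a[170:350,280:480],None,fx=3.3,fy=3.3))
```

```text
t 3.85 [0.5507 0.1153 0.081 ] xaxis yaw -178.10 z [ 1.1e-03  1.0e-04 -1.0e+00] gap 0.402 F [-0.1  0.3  0.2] q [-0.    0.36  1.76  0.    1.02 -1.61]
t 3.85 T [0.13, 0.05, 6.85] W [0.0, 0.06, 0.0] gap 0.402 F [-0.1, 0.3, 0.2]
t 3.95 [0.5522 0.1148 0.0829] xaxis yaw -178.14 z [ 0.0052  0.     -1.    ] gap 0.399 F [-0.1  1.1  0.1] q [-0.01  0.36  1.76  0.    1.02 -1.61]
```

View pics/w5.png

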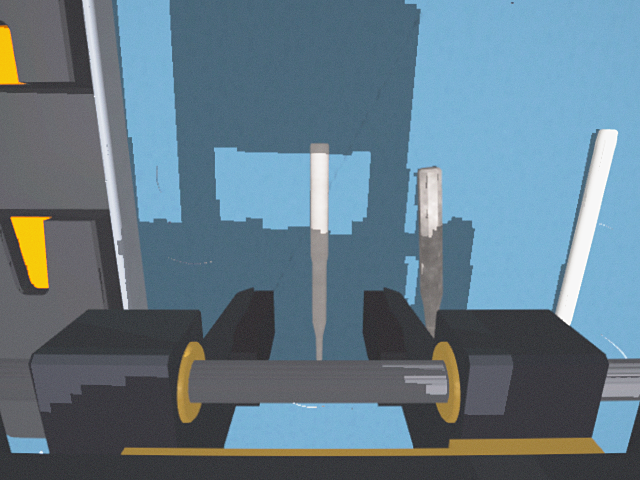

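View pics/s5c.png

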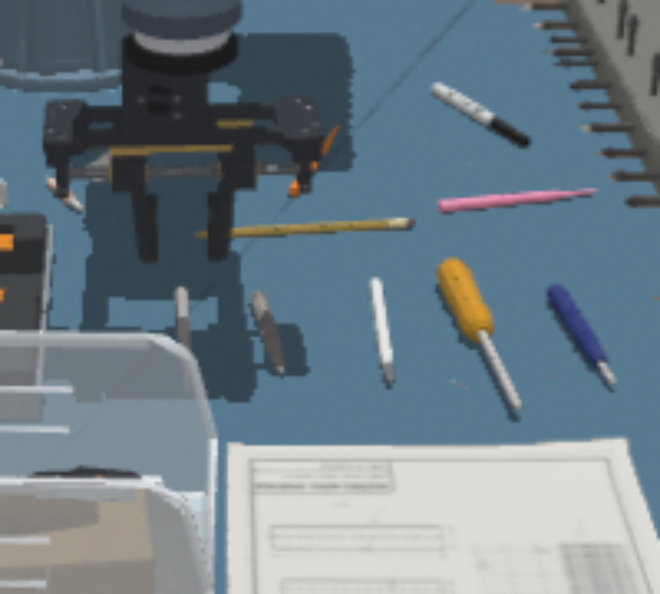

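>>> {"name": "send_rows", "arguments": {
  "moves": [
    {"wx": 0,"wy": 0,"wz": 0,"tx": 0,"ty": 0,"tz": 2.5,"grip": -0.2},
    {"wx": 0,"wy": 0,"wz": 0,"tx": 0,"ty": 0,"tz": 4.5,"grip": -0.2},
    {"wx": 0,"wy": 0,"wz": 0,"tx": 0,"ty": 0,"tz": 6.0,"grip": -0.2},
    {"wx": 0,"wy": 0,"wz": 0,"tx": 0,"ty": 0,"tz": 6.4,"grip": -0.2},
    {"wx": 0,"wy": 0,"wz": 0,"tx": 0,"ty": 0,"tz": 6.4,"grip": -0.2},
    {"wx": 0,"wy": 0,"wz": 0,"tx": 0,"ty": 0,"tz": 6.4,"grip": -0.2}
  ]
}}

```text
t: 4.7
ee_pos: [0.5504, 0.1144, 0.0163]
eef_rot: [-0.05, 3.14, -0.0]
contact_force: [0.4, 0.2, -0.4]
finger_gap: 0.399
```

Run:
```python
from h import *
pose();grab('wrist','w6');grab('side','s6');pose()
a=cv2.imread('pics/s6.png');cv2.imwrite('pics/s6c.png',cv2.resize(a[190:310,280:420],None,fx=4.5,fy=4.5))
```

```text
t 4.70 [0.5504 0.1144 0.0163] xaxis yaw -178.18 z [ 0.0011 -0.     -1.    ] gap 0.399 F [ 0.4  0.2 -0.4] q [-0.01  0.47  1.77 -0.    0.9  -1.61]
t 4.80 [0.5504 0.1144 0.0163] xaxis yaw -178.18 z [ 0.0011 -0.     -1.    ] gap 0.399 F [-0.2  0.3  0.8] q [-0.01  0.47  1.77 -0.    0.9  -1.61]
```

View pics/w6.png

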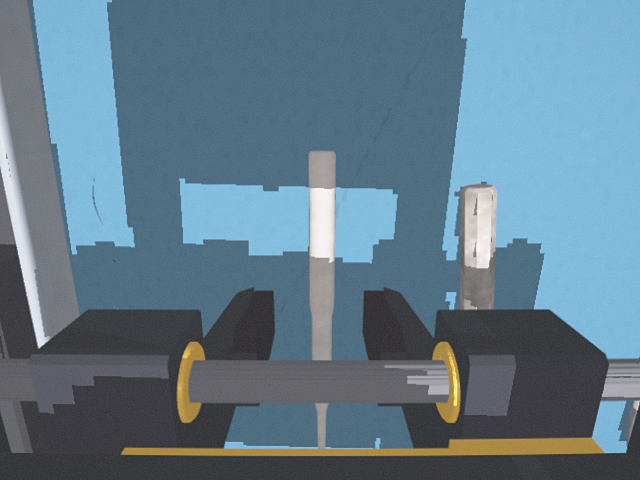

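View pics/s6c.png

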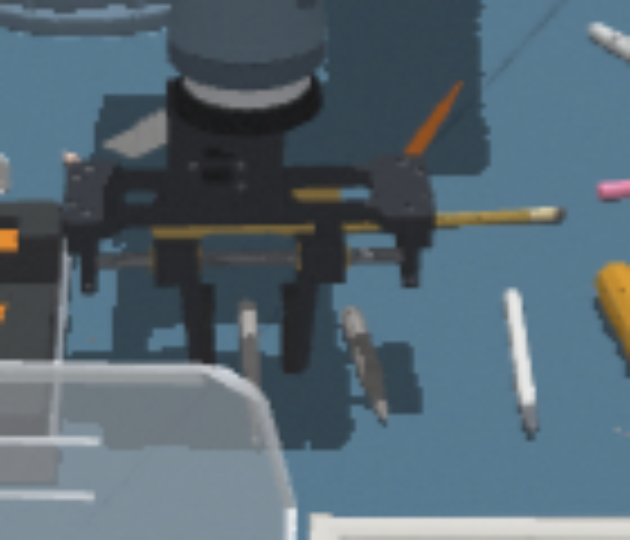

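>>> {"name": "send_rows", "arguments": {
  "moves": [
    {"wx": 0,"wy": 0,"wz": 0,"tx": 0,"ty": 0,"tz": 0.4,"grip": -0.2},
    {"wx": 0,"wy": 0,"wz": 0,"tx": 0,"ty": 0,"tz": 0.4,"grip": -0.2},
    {"wx": 0,"wy": 0,"wz": 0,"tx": 0,"ty": 0,"tz": 0.4,"grip": -1},
    {"wx": 0,"wy": 0,"wz": 0,"tx": 0,"ty": 0,"tz": 0.4,"grip": -1},
    {"wx": 0,"wy": 0,"wz": 0,"tx": 0,"ty": 0,"tz": 0.4,"grip": -1},
    {"wx": 0,"wy": 0,"wz": 0,"tx": 0,"ty": 0,"tz": 0.4,"grip": -1}
  ]
}}

```text
t: 5.55
ee_pos: [0.5498, 0.1144, 0.0117]
eef_rot: [0.05, -3.141, 0.0]
contact_force: [1.0, 0.3, -0.9]
finger_gap: 0.093
```

Run:
```python
from h import *
pose();w=load('w6');print(atz(w,[(322,151),(322,440)],.0048).round(4))
grab('wrist','w7')
goal([.4992,-.0966,.10],181.5)
```

```text
t 5.55 [0.5498 0.1144 0.0117] xaxis yaw -178.18 z [-0. -0. -1.] gap 0.093 F [ 1.   0.3 -0.9] q [-0.01  0.48  1.77 -0.    0.89 -1.61]
[[0.4891 0.1136 0.0048]
 [0.6139 0.1178 0.0048]]
t 5.60 T [5.73, -20.93, -8.83] W [-0.0, -0.0, 0.32] gap 0.094 F [-0.1, 0.1, -0.4]
```

View pics/w7.png

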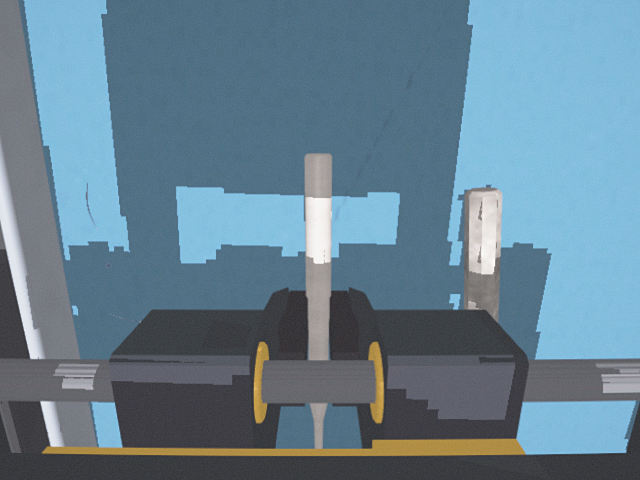

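>>> {"name": "send_rows", "arguments": {
  "moves": [
    {"wx": 0,"wy": 0,"wz": 0,"tx": 0,"ty": 0,"tz": -2.5,"grip": -1},
    {"wx": 0,"wy": 0,"wz": 0,"tx": 0.5,"ty": -1,"tz": -6,"grip": -1},
    {"wx": 0,"wy": 0,"wz": 0.3,"tx": 1.5,"ty": -5,"tz": -8,"grip": -1},
    {"wx": 0,"wy": 0,"wz": 0.3,"tx": 3,"ty": -10,"tz": -8,"grip": -1},
    {"wx": 0,"wy": 0,"wz": 0.3,"tx": 4.5,"ty": -15,"tz": -8,"grip": -1},
    {"wx": 0,"wy": 0,"wz": 0.3,"tx": 5.4,"ty": -19.5,"tz": -7,"grip": -1},
    {"wx": 0,"wy": 0,"wz": 0.3,"tx": 5.7,"ty": -20.9,"tz": -6.3,"grip": -1},
    {"wx": 0,"wy": 0,"wz": 0.3,"tx": 5.7,"ty": -20.9,"tz": -6.3,"grip": -1}
  ]
}}

```text
t: 6.6
ee_pos: [0.499, -0.0965, 0.0741]
eef_rot: [0.039, -3.14, -0.001]
contact_force: [-0.1, 1.3, 0.3]
finger_gap: 0.093
```

>>> {"name": "send_rows", "arguments": {
  "moves": [
    {"wx": 0,"wy": 0,"wz": 0,"tx": 0,"ty": 0,"tz": 0,"grip": -1},
    {"wx": 0,"wy": 0,"wz": 0,"tx": 0,"ty": 0,"tz": 0,"grip": -1}
  ]
}}

```text
t: 6.85
ee_pos: [0.4999, -0.0951, 0.0749]
eef_rot: [-0.045, 3.141, 0.0]
contact_force: [0.7, 0.1, -0.7]
finger_gap: 0.097
```

Run:
```python
from h import *
pose();
grab('wrist','w8');f=grab('top','t8');pose()
a=cv2.imread('pics/t8.png');cv2.imwrite('pics/t8c.png',cv2.resize(a[130:300,330:490],None,fx=3.5,fy=3.5))
goal([.4992,-.0966,.0400],181.5)
```

```text
t 6.85 [ 0.4999 -0.0951  0.0749] xaxis yaw -178.37 z [ 2.e-04  1.e-04 -1.e+00] gap 0.097 F [ 0.7  0.1 -0.7] q [-0.42  0.27  1.9   0.    0.97 -2.02]
t 6.95 [ 0.4998 -0.0954  0.0749] xaxis yaw -178.39 z [ 3.e-04 -1.e-04 -1.e+00] gap 0.092 F [-0.1 -0.9 -0.3] q [-0.42  0.27  1.9   0.    0.97 -2.02]
t 6.95 T [0.07, -0.12, 3.49] W [-0.0, 0.02, 0.11] gap 0.092 F [-0.1, -0.9, -0.3]
```

View pics/w8.png

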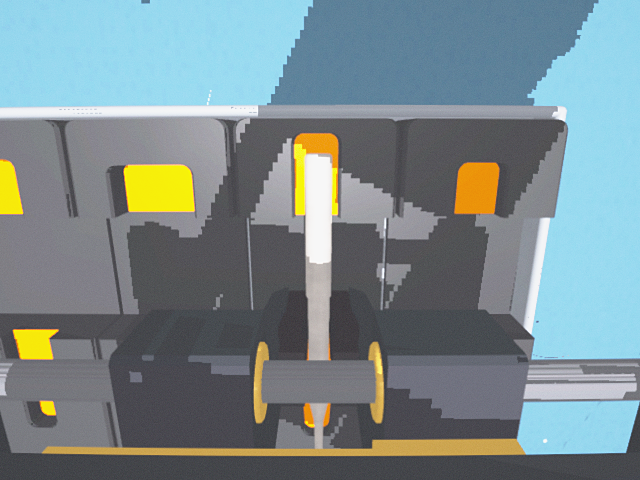

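View pics/t8c.png

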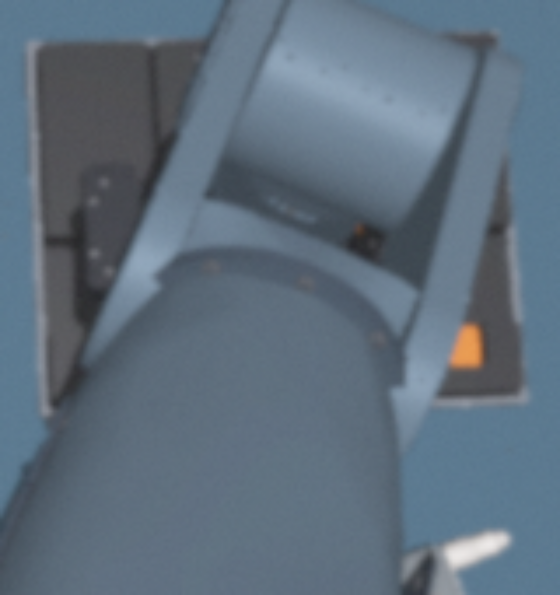

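Run:
```python
from h import *
w=load('w8');print(w['state']['ee_pos'])
print(atz(w,[(316,134)],.027).round(4),atz(w,[(316,134)],.034).round(4),'trough rear',atz(w,[(316,216)],.027).round(4),'foam rear edge',atz(w,[(316,119)],.034).round(4),'tool rear',atz(w,[(318,153)],.0673).round(4))
```

```text
[ 0.49986688 -0.09509081  0.07490234]
[[ 0.4333 -0.0982  0.027 ]] [[ 0.4332 -0.0981  0.034 ]] trough rear [[ 0.4701 -0.0972  0.027 ]] foam rear edge [[ 0.4271 -0.0983  0.034 ]] tool rear [[ 0.439  -0.0971  0.0673]]
```

>>> {"name": "send_rows", "arguments": {
  "moves": [
    {"wx": 0,"wy": 0,"wz": 0.1,"tx": 0,"ty": -0.1,"tz": 1.2,"grip": -1},
    {"wx": 0,"wy": 0,"wz": 0.1,"tx": 0,"ty": -0.1,"tz": 2.2,"grip": -1},
    {"wx": 0,"wy": 0,"wz": 0.1,"tx": 0,"ty": -0.1,"tz": 3.0,"grip": -1},
    {"wx": 0,"wy": 0,"wz": 0.1,"tx": 0,"ty": -0.1,"tz": 3.3,"grip": -1},
    {"wx": 0,"wy": 0,"wz": 0.1,"tx": 0,"ty": -0.1,"tz": 3.4,"grip": -1},
    {"wx": 0,"wy": 0,"wz": 0.1,"tx": 0,"ty": -0.1,"tz": 3.4,"grip": -1}
  ]
}}

```text
t: 7.7
ee_pos: [0.4992, -0.0973, 0.0412]
eef_rot: [0.039, -3.14, -0.0]
contact_force: [-3.0, 0.6, 7.7]
finger_gap: 0.093
```

Run:
```python
from h import *
pose();grab('wrist','w9');pose()
```

```text
t 7.70 [ 0.4992 -0.0973  0.0412] xaxis yaw -178.57 z [-1.1e-03  2.0e-04 -1.0e+00] gap 0.093 F [-3.   0.6  7.7] q [-0.43  0.33  1.9  -0.    0.9  -2.02]
t 7.75 [ 0.4993 -0.0974  0.0412] xaxis yaw -178.57 z [-9.e-04  1.e-04 -1.e+00] gap 0.090 F [-3.8  0.7  6.2] q [-0.43  0.33  1.9  -0.    0.9  -2.02]
```

View pics/w9.png

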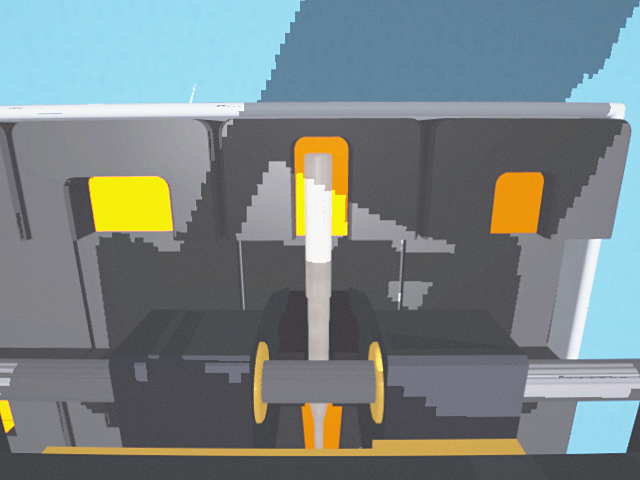

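>>> {"name": "send_rows", "arguments": {
  "moves": [
    {"wx": 0,"wy": 0,"wz": 0,"tx": 0,"ty": 0,"tz": 0,"grip": -0.2},
    {"wx": 0,"wy": 0,"wz": 0,"tx": 0,"ty": 0,"tz": 0,"grip": -0.2},
    {"wx": 0,"wy": 0,"wz": 0,"tx": 0,"ty": 0,"tz": 0,"grip": -0.2},
    {"wx": 0,"wy": 0,"wz": 0,"tx": 0,"ty": 0,"tz": -2,"grip": -0.2},
    {"wx": 0,"wy": 0,"wz": 0,"tx": 0,"ty": 0,"tz": -6,"grip": -0.2},
    {"wx": 0,"wy": 0,"wz": -2,"tx": -2,"ty": 3,"tz": -10,"grip": -0.2},
    {"wx": 0,"wy": 0,"wz": -5,"tx": -6,"ty": 8,"tz": -12,"grip": -0.2},
    {"wx": 0,"wy": 0,"wz": -5,"tx": -7,"ty": 14,"tz": -12,"grip": -0.2}
  ]
}}

```text
t: 8.75
ee_pos: [0.5689, 0.0426, 0.1634]
eef_rot: [-0.173, 3.131, -0.002]
contact_force: [0.9, -1.3, -0.1]
finger_gap: 0.399
```

Run:
```python
from h import *
pose();grab('wrist','w10');grab('top','t10');goal([.5474,.1769,.08],186.7)
a=cv2.imread('pics/t10.png');cv2.imwrite('pics/t10c.png',cv2.resize(a[130:260,330:490],None,fx=4.5,fy=4.5,interpolation=cv2.INTER_CUBIC))
```

```text
t 8.75 [0.5689 0.0426 0.1634] xaxis yaw -173.67 z [ 6.e-03 -9.e-04 -1.e+00] gap 0.399 F [ 0.9 -1.3 -0.1] q [-0.13  0.26  1.7  -0.    1.18 -1.81]
t 8.85 T [0.38, 13.07, 8.14] W [0.08, 0.09, 0.04] gap 0.402 F [0.6, -1.2, -0.8]
```

View pics/w10.png

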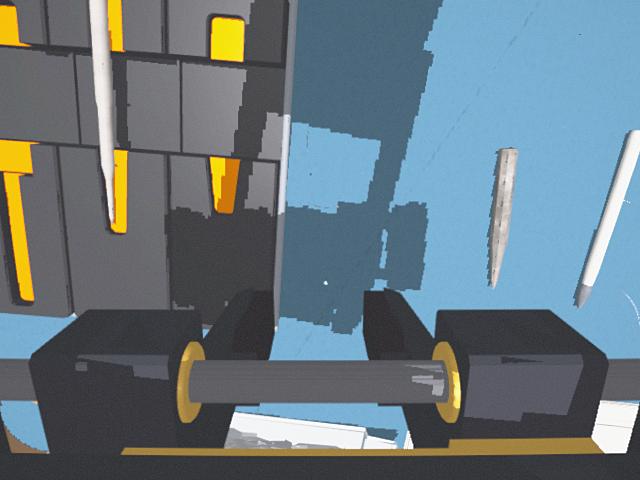

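View pics/t10c.png

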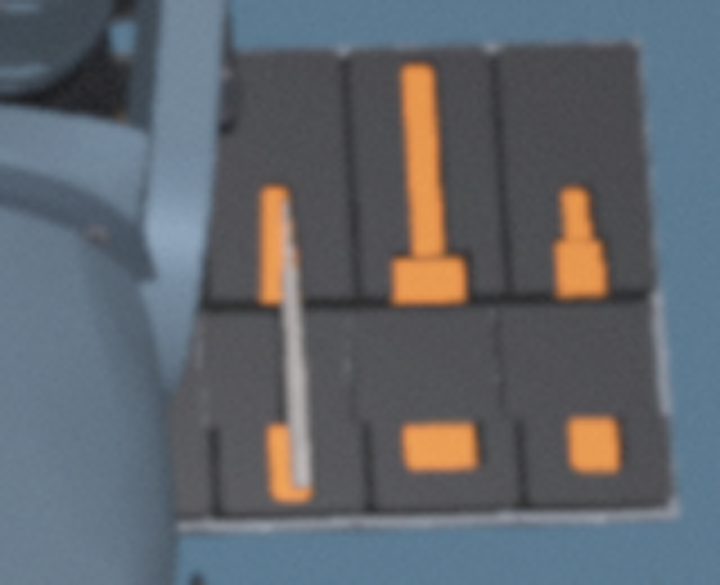

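Run:
```python
from h import *
a=cv2.imread('pics/w10.png');cv2.imwrite('pics/w10c.png',cv2.resize(a[0:250,60:180],None,fx=4,fy=2.4,interpolation=cv2.INTER_CUBIC))
a=cv2.imread('pics/t10.png');cv2.imwrite('pics/t10d.png',cv2.resize(a[165:250,380:410],None,fx=7,fy=7,interpolation=cv2.INTER_CUBIC))
grab('side','s10')
a=cv2.imread('pics/s10.png');cv2.imwrite('pics/s10c.png',cv2.resize(a[220:300,160:310],None,fx=5,fy=5,interpolation=cv2.INTER_CUBIC))
```

```text
(no output)
```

View pics/w10c.png

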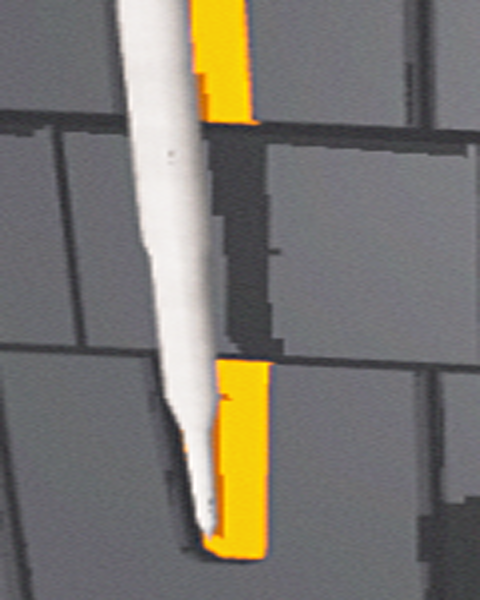

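View pics/t10d.png

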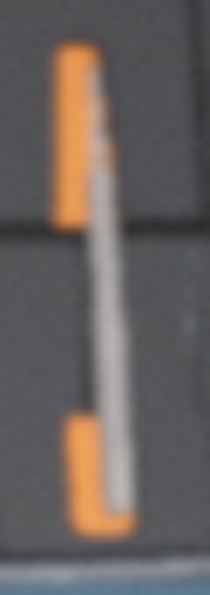

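View pics/s10c.png

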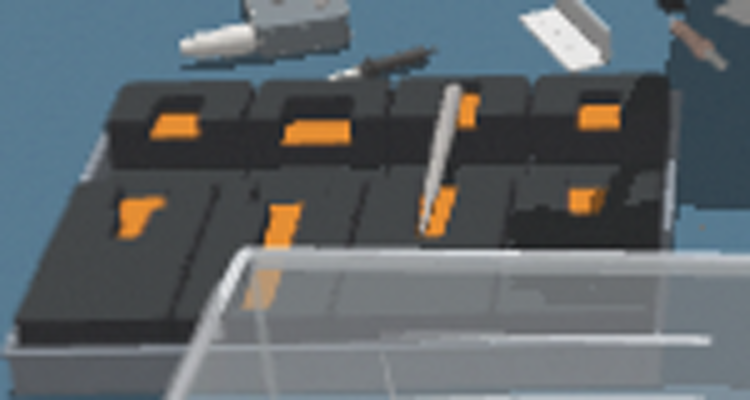

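>>> {"name": "send_rows", "arguments": {
  "moves": [
    {"wx": 0,"wy": 0,"wz": 0,"tx": 0.3,"ty": 6,"tz": 2,"grip": -0.2},
    {"wx": 0,"wy": 0,"wz": 0,"tx": 0.4,"ty": 11,"tz": 5,"grip": -0.2},
    {"wx": 0,"wy": 0,"wz": 0,"tx": 0.4,"ty": 13,"tz": 8.0,"grip": -0.2},
    {"wx": 0,"wy": 0,"wz": 0,"tx": 0.4,"ty": 13,"tz": 9.5,"grip": -0.2},
    {"wx": 0,"wy": 0,"wz": 0,"tx": 0.4,"ty": 13,"tz": 9.5,"grip": -0.2},
    {"wx": 0,"wy": 0,"wz": 0,"tx": 0.4,"ty": 13,"tz": 9.5,"grip": -0.2}
  ]
}}

```text
t: 9.65
ee_pos: [0.5483, 0.1695, 0.0667]
eef_rot: [-0.173, 3.135, -0.0]
contact_force: [0.1, -0.4, 0.8]
finger_gap: 0.399
```

Run:
```python
from h import *
pose();grab('wrist','w11');goal([.5474,.1769,.0125],186.7)
```

```text
t 9.65 [0.5483 0.1695 0.0667] xaxis yaw -173.69 z [ 1.6e-03 -1.0e-04 -1.0e+00] gap 0.399 F [ 0.1 -0.4  0.8] q [ 0.09  0.41  1.73 -0.    1.   -1.59]
t 9.70 T [0.04, 0.73, 5.45] W [-0.01, 0.13, -0.38] gap 0.401 F [-0.0, 0.0, 0.6]
```

View pics/w11.png

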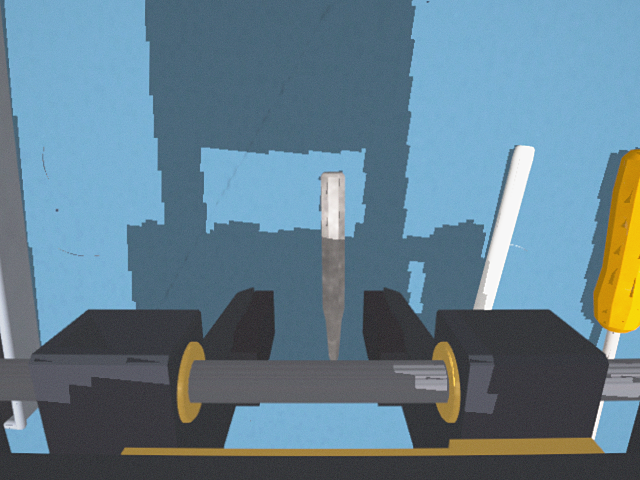

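>>> {"name": "send_rows", "arguments": {
  "moves": [
    {"wx": 0,"wy": 0,"wz": -0.4,"tx": 0,"ty": 0.7,"tz": 1,"grip": -0.2},
    {"wx": 0,"wy": 0,"wz": -0.4,"tx": 0,"ty": 0.7,"tz": 3,"grip": -0.2},
    {"wx": 0,"wy": 0,"wz": -0.4,"tx": 0,"ty": 0.7,"tz": 4.7,"grip": -0.2},
    {"wx": 0,"wy": 0,"wz": -0.4,"tx": 0,"ty": 0.7,"tz": 5.4,"grip": -0.2},
    {"wx": 0,"wy": 0,"wz": -0.4,"tx": 0,"ty": 0.7,"tz": 5.4,"grip": -0.2},
    {"wx": 0,"wy": 0,"wz": -0.4,"tx": 0,"ty": 0.7,"tz": 5.4,"grip": -0.2}
  ]
}}

```text
t: 10.45
ee_pos: [0.5454, 0.1778, 0.0114]
eef_rot: [0.187, -3.133, 0.0]
contact_force: [-4.3, -1.0, 8.2]
finger_gap: 0.402
```

>>> {"name": "send_rows", "arguments": {
  "moves": [
    {"wx": 0,"wy": 0,"wz": 0,"tx": 0,"ty": 0,"tz": 0,"grip": -1},
    {"wx": 0,"wy": 0,"wz": 0,"tx": 0,"ty": 0,"tz": 0,"grip": -1},
    {"wx": 0,"wy": 0,"wz": 0,"tx": 0,"ty": 0,"tz": 0,"grip": -1},
    {"wx": 0,"wy": 0,"wz": 0,"tx": 0,"ty": 0,"tz": 0,"grip": -1}
  ]
}}

```text
t: 10.95
ee_pos: [0.5464, 0.1779, 0.0115]
eef_rot: [0.187, -3.136, 0.0]
contact_force: [-0.3, 1.2, -0.1]
finger_gap: 0.12
```

Run:
```python
from h import *
pose();grab('wrist','w12');goal([.4974,-.0254,.075],181.5)
```

```text
t 10.95 [0.5464 0.1779 0.0115] xaxis yaw -173.18 z [-0.e+00 -1.e-04 -1.e+00] gap 0.120 F [-0.3  1.2 -0.1] q [ 0.11  0.5   1.74 -0.    0.9  -1.58]
t 11.00 T [7.27, -19.6, -6.35] W [-0.0, -0.01, 5.32] gap 0.117 F [0.9, -0.5, -0.0]
```

View pics/w12.png

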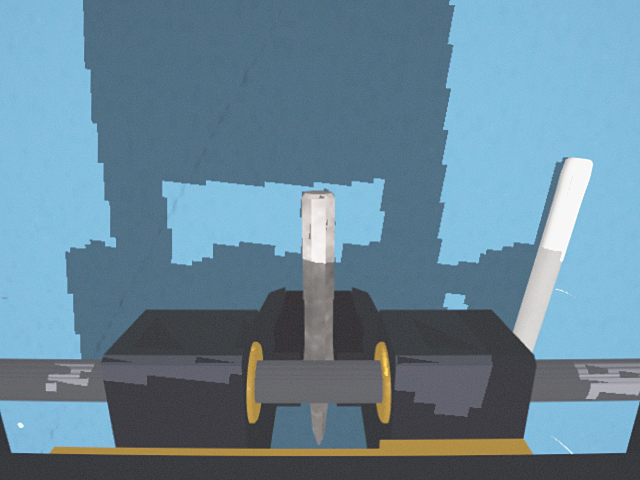

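>>> {"name": "send_rows", "arguments": {
  "moves": [
    {"wx": 0,"wy": 0,"wz": 0,"tx": 0,"ty": 0,"tz": -2.5,"grip": -1},
    {"wx": 0,"wy": 0,"wz": 0,"tx": 0.5,"ty": -1,"tz": -6,"grip": -1},
    {"wx": 0,"wy": 0,"wz": 2,"tx": 2,"ty": -5,"tz": -8,"grip": -1},
    {"wx": 0,"wy": 0,"wz": 4,"tx": 4,"ty": -10,"tz": -8,"grip": -1},
    {"wx": 0,"wy": 0,"wz": 5.3,"tx": 6,"ty": -15,"tz": -8,"grip": -1},
    {"wx": 0,"wy": 0,"wz": 5.3,"tx": 7,"ty": -18.5,"tz": -7,"grip": -1},
    {"wx": 0,"wy": 0,"wz": 5.3,"tx": 7.3,"ty": -19.6,"tz": -6.3,"grip": -1},
    {"wx": 0,"wy": 0,"wz": 5.3,"tx": 7.3,"ty": -19.6,"tz": -6.3,"grip": -1}
  ]
}}

```text
t: 12.0
ee_pos: [0.4966, -0.0254, 0.074]
eef_rot: [0.039, -3.14, -0.001]
contact_force: [0.1, -0.3, -0.3]
finger_gap: 0.125
```

>>> {"name": "send_rows", "arguments": {
  "moves": [
    {"wx": 0,"wy": 0,"wz": 0,"tx": 0,"ty": 0,"tz": 0,"grip": -1},
    {"wx": 0,"wy": 0,"wz": 0,"tx": 0,"ty": 0,"tz": 0,"grip": -1},
    {"wx": 0,"wy": 0,"wz": 0,"tx": 0,"ty": 0,"tz": 0,"grip": -1}
  ]
}}

```text
t: 12.38
ee_pos: [0.4974, -0.0246, 0.0748]
eef_rot: [-0.044, 3.141, -0.0]
contact_force: [-0.6, 0.6, -0.5]
finger_gap: 0.124
```

Run:
```python
from h import *
pose();grab('wrist','w13');goal([.4974,-.0254,.04],181.5)
```

```text
t 12.38 [ 0.4974 -0.0246  0.0748] xaxis yaw -178.40 z [ 3.e-04 -0.e+00 -1.e+00] gap 0.124 F [-0.6  0.6 -0.5] q [-0.29  0.25  1.92  0.    0.97 -1.89]
t 12.43 T [-0.0, -0.06, 3.48] W [-0.0, 0.02, 0.08] gap 0.117 F [-0.4, -0.3, -0.8]
```

View pics/w13.png

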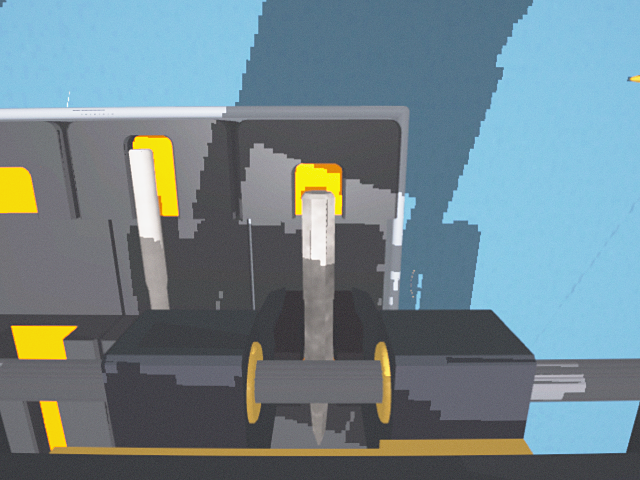

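Run:
```python
from h import *
w=load('w13')
print('slot rear',atz(w,[(319,163)],.034).round(4),'edges',atz(w,[(294,205)],.025).round(4),atz(w,[(343,205)],.025).round(4),'tool rear',atz(w,[(318,192)],.069).round(4))
print('scriber slot edges rear floor',atz(w,[(133,150),(176,190)],.027).round(4),'rim',atz(w,[(128,150)],.034),'scriber rear L/R z.032',atz(w,[(131,152),(153,152)],.032).round(4),atz(w,[(131,152),(153,152)],.042).round(4))
```

```text
slot rear [[ 0.4428 -0.026   0.034 ]] edges [[ 0.4631 -0.0371  0.025 ]] [[ 0.4625 -0.0143  0.025 ]] tool rear [[ 0.4499 -0.0262  0.069 ]]
scriber slot edges rear floor [[ 0.4397 -0.1091  0.027 ]
 [ 0.4572 -0.091   0.027 ]] rim [[ 0.43930264 -0.1080723   0.034     ]] scriber rear L/R z.032 [[ 0.4403 -0.1078  0.032 ]
 [ 0.44   -0.0981  0.032 ]] [[ 0.4396 -0.1032  0.042 ]
 [ 0.4394 -0.0941  0.042 ]]
```

>>> {"name": "send_rows", "arguments": {
  "moves": [
    {"wx": 0,"wy": 0,"wz": 0.1,"tx": 0,"ty": -0.1,"tz": 1.2,"grip": -1},
    {"wx": 0,"wy": 0,"wz": 0.1,"tx": 0.1,"ty": -0.1,"tz": 2.3,"grip": -1},
    {"wx": 0,"wy": 0,"wz": 0.1,"tx": 0.1,"ty": -0.1,"tz": 3.2,"grip": -1},
    {"wx": 0,"wy": 0,"wz": 0.1,"tx": 0.1,"ty": -0.1,"tz": 3.5,"grip": -1},
    {"wx": 0,"wy": 0,"wz": 0.1,"tx": 0.1,"ty": -0.1,"tz": 3.6,"grip": -1},
    {"wx": 0,"wy": 0,"wz": 0.1,"tx": 0.1,"ty": -0.1,"tz": 3.6,"grip": -1},
    {"wx": 0,"wy": 0,"wz": 0.1,"tx": 0.1,"ty": -0.1,"tz": 3.6,"grip": -1}
  ]
}}

```text
t: 13.3
ee_pos: [0.4962, -0.0265, 0.0388]
eef_rot: [0.039, -3.141, 0.0]
contact_force: [-0.6, 0.9, 3.4]
finger_gap: 0.124
```

Run:
```python
from h import *
pose();grab('wrist','w14');pose()
```

```text
t 13.30 [ 0.4962 -0.0265  0.0388] xaxis yaw -178.58 z [-0.e+00 -1.e-04 -1.e+00] gap 0.124 F [-0.6  0.9  3.4] q [-0.29  0.32  1.93 -0.    0.89 -1.89]
t 13.35 [ 0.4963 -0.0265  0.0388] xaxis yaw -178.58 z [ 0.e+00 -1.e-04 -1.e+00] gap 0.124 F [-2.   0.4  3. ] q [-0.29  0.32  1.93 -0.    0.89 -1.89]
```

View pics/w14.png

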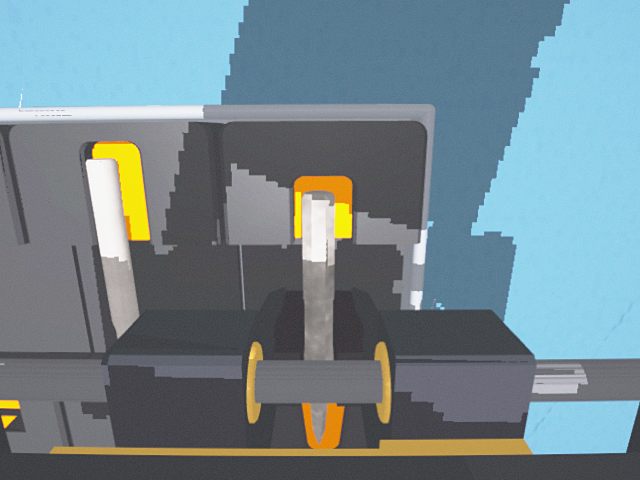

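>>> {"name": "send_rows", "arguments": {
  "moves": [
    {"wx": 0,"wy": 0,"wz": 0,"tx": 0,"ty": 0,"tz": 0,"grip": -0.2},
    {"wx": 0,"wy": 0,"wz": 0,"tx": 0,"ty": 0,"tz": 0,"grip": -0.2},
    {"wx": 0,"wy": 0,"wz": 0,"tx": 0,"ty": 0,"tz": 0,"grip": -0.2},
    {"wx": 0,"wy": 0,"wz": 0,"tx": 0,"ty": 0,"tz": -2,"grip": -0.2},
    {"wx": 0,"wy": 0,"wz": 0,"tx": 0,"ty": 0,"tz": -6,"grip": -0.2},
    {"wx": 0,"wy": 0,"wz": 0,"tx": -2,"ty": 4,"tz": -10,"grip": -0.2},
    {"wx": 0,"wy": 0,"wz": -3,"tx": -6,"ty": 9,"tz": -12,"grip": -0.2},
    {"wx": 0,"wy": 0,"wz": -7,"tx": -6,"ty": 14,"tz": -12,"grip": -0.2}
  ]
}}

```text
t: 14.35
ee_pos: [0.5561, 0.1161, 0.1614]
eef_rot: [-0.231, 3.127, -0.001]
contact_force: [0.8, -0.1, 0.2]
finger_gap: 0.402
```

Run:
```python
from h import *
pose();grab('wrist','w15');goal([.5466,.4010,.12],188.1)
```

```text
t 14.35 [0.5561 0.1161 0.1614] xaxis yaw -171.53 z [ 0.0063 -0.     -1.    ] gap 0.402 F [ 0.8 -0.1  0.2] q [-0.    0.26  1.71  0.    1.17 -1.72]
t 14.40 T [-3.56, 27.65, 4.12] W [0.17, 0.22, 0.74] gap 0.401 F [-2.3, 2.6, -0.3]
```

View pics/w15.png

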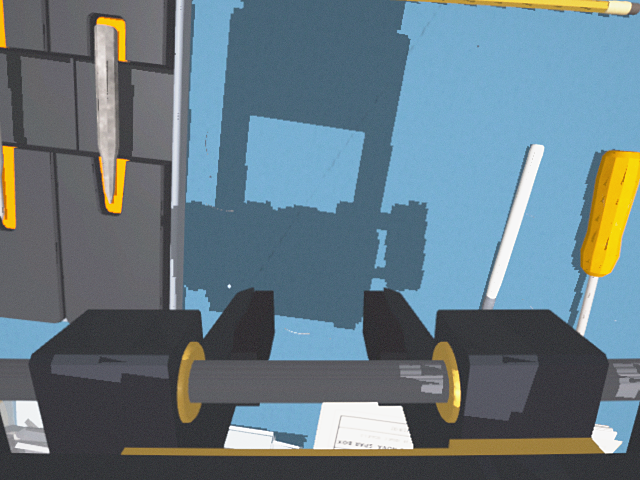

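>>> {"name": "send_rows", "arguments": {
  "moves": [
    {"wx": 0,"wy": 0,"wz": 0.5,"tx": -1,"ty": 6,"tz": 0,"grip": -0.2},
    {"wx": 0,"wy": 0,"wz": 0.5,"tx": -2,"ty": 12,"tz": 0,"grip": -0.2},
    {"wx": 0,"wy": 0,"wz": 0.5,"tx": -2.8,"ty": 18,"tz": 0,"grip": -0.2},
    {"wx": 0,"wy": 0,"wz": 0.5,"tx": -3.4,"ty": 24,"tz": 0,"grip": -0.2},
    {"wx": 0,"wy": 0,"wz": 0.5,"tx": -3.6,"ty": 27.2,"tz": 0,"grip": -0.2},
    {"wx": 0,"wy": 0,"wz": 0.5,"tx": -3.6,"ty": 27.2,"tz": 0,"grip": -0.2},
    {"wx": 0,"wy": 0,"wz": 0.5,"tx": -3.6,"ty": 27.2,"tz": 0,"grip": -0.2}
  ]
}}

```text
t: 15.28
ee_pos: [0.5483, 0.3885, 0.1581]
eef_rot: [0.217, -3.133, 0.001]
contact_force: [0.5, -0.9, 0.2]
finger_gap: 0.399
```

Run:
```python
from h import *
pose();grab('wrist','w16');grab('side','s16');pose();goal([.5466,.4010,.013],188.1)
a=cv2.imread('pics/s16.png');cv2.imwrite('pics/s16c.png',cv2.resize(a[150:310,400:580],None,fx=3.6,fy=3.6,interpolation=cv2.INTER_CUBIC))
```

```text
t 15.28 [0.5483 0.3885 0.1581] xaxis yaw -172.08 z [-8.e-04 -9.e-04 -1.e+00] gap 0.399 F [ 0.5 -0.9  0.2] q [ 0.44  0.48  1.42 -0.    1.25 -1.27]
t 15.38 [0.5488 0.388  0.1585] xaxis yaw -172.16 z [-4.e-04 -5.e-04 -1.e+00] gap 0.400 F [ 0.1  0.4 -0.4] q [ 0.44  0.48  1.42 -0.    1.25 -1.27]
t 15.38 T [0.03, 1.33, 14.55] W [-0.02, -0.03, -0.26] gap 0.4 F [0.1, 0.4, -0.4]
```

View pics/w16.png

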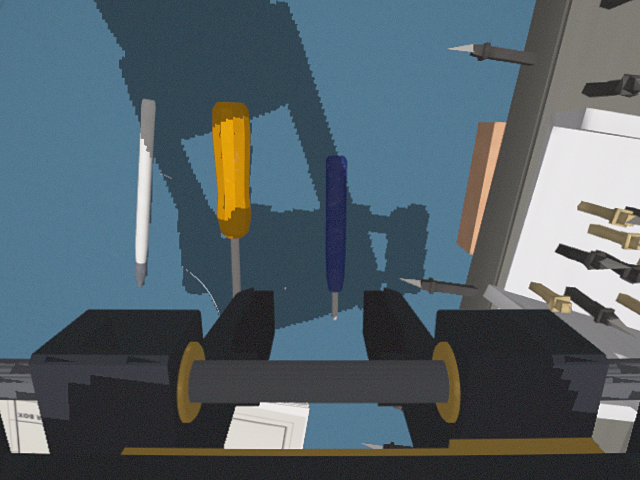

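View pics/s16c.png

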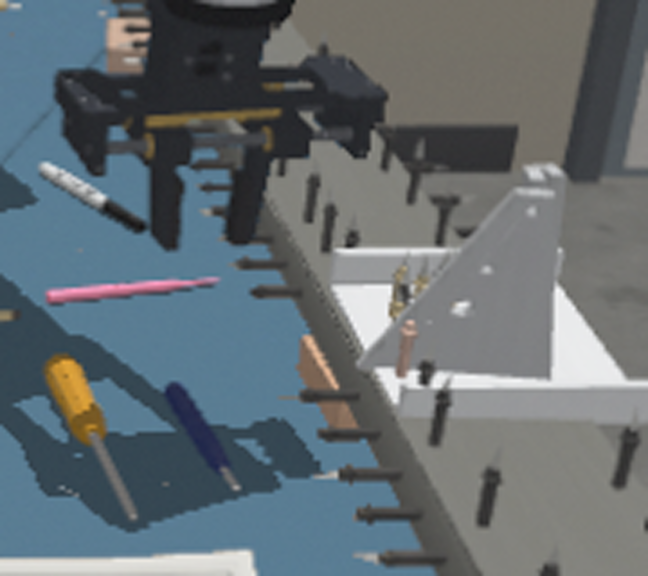

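Run:
```python
from h import *
w3=load('w3');w=load('w16');t=load('top0')
T=lambda u,v:(20+u/4,120+v/4)
for n,o in dict(pegtip=[(w3,(534,79)),(w,(402,280)),(t,T(455,225))],woodL=[(w3,(562,62)),(w,(457,247))],woodR=[(w3,(583,65)),(w,(474,253))],woodLt=[(t,T(398,275)),(w,(457,247))],woodRt=[(t,T(372,270)),(w,(474,253))],wood2=[(t,T(395,440)),(w,(481,122))],wood2r=[(t,T(365,440)),(w,(505,123))]).items():print(n,tri(o))
# beam edges at x~.56 : assume lines
for z in (0,.03,.06,.09,.12): print(z,atz(w,[(466,290),(506,290)],z).round(3).tolist(), atz(t,[T(380,200),T(350,200)],z)[:,1].round(3))
```

```text
pegtip (array([0.5671391 , 0.44835748, 0.04091579]), [[0.6, -0.3], [1.8, -2.7], [0.7, -1.0]])
woodL (array([0.5483558 , 0.48952103, 0.01131773]), [[1.1, 0.4], [-1.2, -0.8]])
woodR (array([0.55086516, 0.50325527, 0.01815641]), [[-2.3, -0.7], [2.6, 1.7]])
woodLt (array([0.54045077, 0.479431  , 0.0377774 ]), [[-0.3, -0.9], [-0.3, -2.8]])
woodRt (array([0.54495027, 0.49539471, 0.0302362 ]), [[-0.1, -0.8], [0.2, -2.6]])
wood2 (array([ 0.45916874,  0.4925158 , -0.0079133 ]), [[-0.7, -0.1], [-1.9, -0.5]])
wood2r (array([0.45775404, 0.50541105, 0.00155891]), [[-0.8, -0.3], [-2.4, -1.1]])
0 [[0.585, 0.51, 0.0], [0.581, 0.542, 0.0]] [0.504 0.52 ]
0.03 [[0.574, 0.497, 0.03], [0.57, 0.525, 0.03]] [0.493 0.509]
0.06 [[0.564, 0.483, 0.06], [0.56, 0.508, 0.06]] [0.482 0.498]
0.09 [[0.553, 0.47, 0.09], [0.55, 0.492, 0.09]] [0.472 0.487]
0.12 [[0.542, 0.456, 0.12], [0.539, 0.475, 0.12]] [0.461 0.475]
```

Run:
```python
from h import *
w=load('w16')
p=atz(w,[(336,157),(335,319)],.0075);d=p[1]-p[0];print(p.round(4),np.linalg.norm(d),np.degrees(np.arctan2(d[1],d[0])),p.mean(0)-.013*d/np.linalg.norm(d), p[0]+.05*d/np.linalg.norm(d))
```

```text
[[0.4975 0.3934 0.0075]
 [0.6202 0.4111 0.0075]] 0.12400282075572511 8.21032777710471 [0.54595435 0.40042447 0.0075    ] [0.5469427  0.40056708 0.0075    ]
```

Consistent. Descend with a 5° tilt, away from the pegs.

>>> {"name": "send_rows", "arguments": {
  "moves": [
    {"wx": -3,"wy": 0,"wz": -0.3,"tx": 0,"ty": 0.8,"tz": 3,"grip": -0.36},
    {"wx": -5,"wy": 0,"wz": -0.3,"tx": 0,"ty": 1.25,"tz": 7,"grip": -0.36},
    {"wx": -5,"wy": 0,"wz": -0.3,"tx": 0,"ty": 1.25,"tz": 10.5,"grip": -0.36},
    {"wx": -5,"wy": 0,"wz": -0.3,"tx": 0,"ty": 1.25,"tz": 12.5,"grip": -0.36},
    {"wx": -5,"wy": 0,"wz": -0.3,"tx": 0,"ty": 1.25,"tz": 13.3,"grip": -0.36},
    {"wx": -5,"wy": 0,"wz": -0.3,"tx": 0,"ty": 1.25,"tz": 13.3,"grip": -0.36},
    {"wx": -5,"wy": 0,"wz": -0.3,"tx": 0,"ty": 1.25,"tz": 13.3,"grip": -0.36}
  ]
}}

```text
t: 16.25
ee_pos: [0.5478, 0.4023, 0.0273]
eef_rot: [0.225, -3.127, -0.138]
contact_force: [0.3, -0.1, 0.2]
finger_gap: 0.319
```

Run:
```python
from h import *
pose();grab('wrist','w17');grab('side','s17');goal([.5466,.4007,.0145],188.1,-5)
a=cv2.imread('pics/s17.png');cv2.imwrite('pics/s17c.png',cv2.resize(a[150:310,400:580],None,fx=3.6,fy=3.6,interpolation=cv2.INTER_CUBIC))
```

```text
t 16.25 [0.5478 0.4023 0.0273] xaxis yaw -171.78 z [-0.0099  0.0874 -0.9961] gap 0.319 F [ 0.3 -0.1  0.2] q [ 0.42  0.64  1.48  0.1   1.   -1.35]
t 16.35 T [0.13, -0.25, 1.25] W [0.04, 0.13, 0.14] gap 0.319 F [-0.1, 0.1, -0.2]
```

View pics/w17.png

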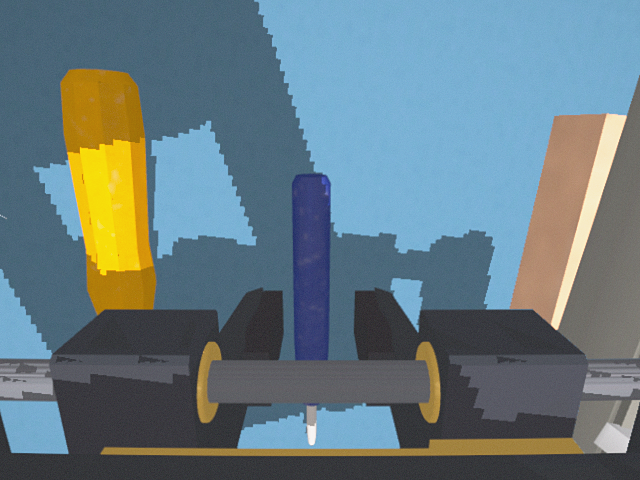

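View pics/s17c.png

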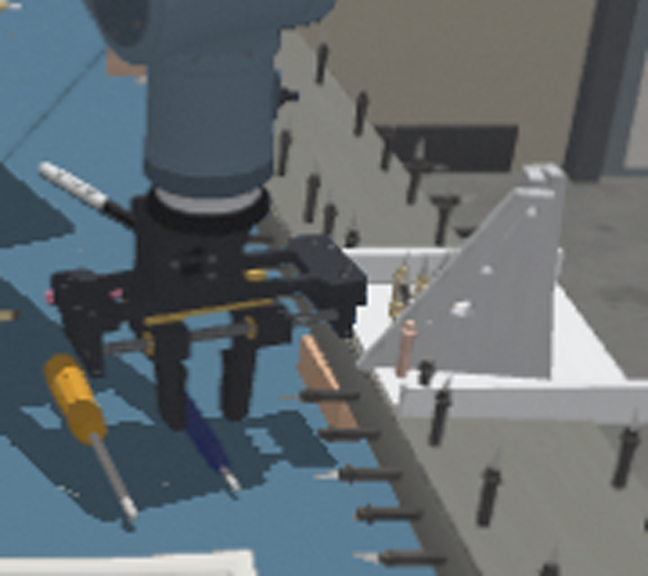

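>>> {"name": "send_rows", "arguments": {
  "moves": [
    {"wx": 0,"wy": 0,"wz": 0,"tx": 0.1,"ty": -0.2,"tz": 0.5,"grip": -0.36},
    {"wx": 0,"wy": 0,"wz": 0,"tx": 0.1,"ty": -0.25,"tz": 1.0,"grip": -0.36},
    {"wx": 0,"wy": 0,"wz": 0,"tx": 0.1,"ty": -0.25,"tz": 1.2,"grip": -0.36},
    {"wx": 0,"wy": 0,"wz": 0,"tx": 0.1,"ty": -0.25,"tz": 1.2,"grip": -0.36}
  ]
}}

```text
t: 16.85
ee_pos: [0.5459, 0.4001, 0.0134]
eef_rot: [0.225, -3.124, -0.136]
contact_force: [-0.2, -0.3, 0.7]
finger_gap: 0.321
```

>>> {"name": "send_rows", "arguments": {
  "moves": [
    {"wx": 0,"wy": 0,"wz": 0,"tx": 0,"ty": 0,"tz": 0,"grip": -1},
    {"wx": 0,"wy": 0,"wz": 0,"tx": 0,"ty": 0,"tz": 0,"grip": -1},
    {"wx": 0,"wy": 0,"wz": 0,"tx": 0,"ty": 0,"tz": 0,"grip": -1},
    {"wx": 0,"wy": 0,"wz": 0,"tx": 0,"ty": 0,"tz": 0,"grip": -1}
  ]
}}

```text
t: 17.35
ee_pos: [0.5459, 0.4002, 0.0134]
eef_rot: [0.225, -3.124, -0.136]
contact_force: [-0.2, -0.8, -0.9]
finger_gap: 0.159
```

Run:
```python
from h import *
pose();grab('wrist','w18');goal([.5466,.4007,.12],188.1,0);goal([.5029,-.2385,.12],181.5,0)
```

```text
t 17.35 [0.5459 0.4002 0.0134] xaxis yaw -171.78 z [-0.0124  0.0862 -0.9962] gap 0.159 F [-0.2 -0.8 -0.9] q [ 0.42  0.65  1.48  0.1   0.98 -1.35]
t 17.40 T [-0.08, 0.97, -10.62] W [5.0, -0.0, 0.12] gap 0.165 F [0.1, -0.5, 0.0]
t 17.40 T [13.39, -61.43, -16.07] W [4.99, -0.29, 6.72] gap 0.165 F [0.1, -0.5, 0.0]
```

View pics/w18.png

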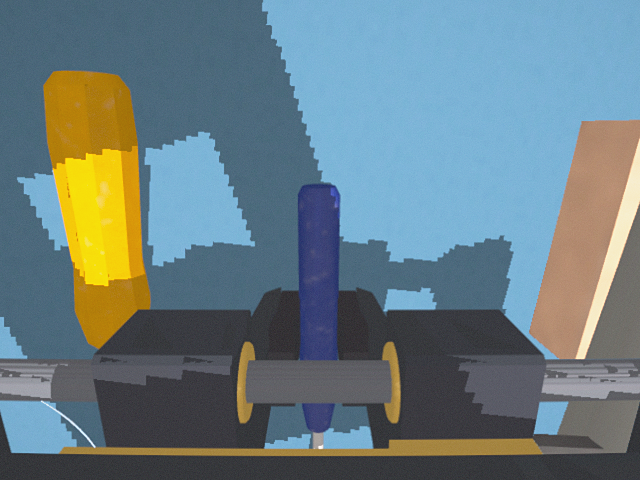

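>>> {"name": "send_rows", "arguments": {
  "moves": [
    {"wx": 0,"wy": 0,"wz": 0,"tx": 0,"ty": 0.2,"tz": -2,"grip": -1},
    {"wx": 1,"wy": 0,"wz": 0,"tx": 0,"ty": 0.5,"tz": -6,"grip": -1},
    {"wx": 5,"wy": 0,"wz": 0,"tx": 0,"ty": 0.9,"tz": -10.6,"grip": -1},
    {"wx": 5,"wy": 0,"wz": 0,"tx": 0,"ty": -3,"tz": -12,"grip": -1},
    {"wx": 5,"wy": 0,"wz": 1,"tx": 1.5,"ty": -9,"tz": -12.5,"grip": -1},
    {"wx": 5,"wy": 0,"wz": 2,"tx": 2.5,"ty": -15,"tz": -13,"grip": -1},
    {"wx": 5,"wy": 0,"wz": 3,"tx": 4,"ty": -21,"tz": -13.5,"grip": -1},
    {"wx": 5,"wy": 0,"wz": 4,"tx": 5,"ty": -27,"tz": -14,"grip": -1}
  ]
}}

```text
t: 18.4
ee_pos: [0.5367, 0.113, 0.1312]
eef_rot: [0.115, -3.139, 0.001]
contact_force: [1.3, 0.2, -0.7]
finger_gap: 0.156
```

Run:
```python
from h import *
pose();goal([.5029,-.2385,.09],181.5,0)
```

```text
t 18.40 [0.5367 0.113  0.1312] xaxis yaw -175.79 z [-5.e-04 -4.e-04 -1.e+00] gap 0.156 F [ 1.3  0.2 -0.7] q [-0.01  0.26  1.77 -0.    1.11 -1.65]
t 18.40 T [5.95, -34.8, 4.13] W [-0.02, -0.03, 2.71] gap 0.156 F [1.3, 0.2, -0.7]
```

>>> {"name": "send_rows", "arguments": {
  "moves": [
    {"wx": 0,"wy": 0,"wz": 1,"tx": 1,"ty": -6,"tz": 0,"grip": -1},
    {"wx": 0,"wy": 0,"wz": 2,"tx": 2,"ty": -12,"tz": 0,"grip": -1},
    {"wx": 0,"wy": 0,"wz": 2.6,"tx": 3,"ty": -18,"tz": 0,"grip": -1},
    {"wx": 0,"wy": 0,"wz": 2.6,"tx": 4.3,"ty": -24,"tz": 0,"grip": -1},
    {"wx": 0,"wy": 0,"wz": 2.6,"tx": 5,"ty": -29,"tz": 1,"grip": -1},
    {"wx": 0,"wy": 0,"wz": 2.6,"tx": 5.7,"ty": -32.5,"tz": 2.5,"grip": -1},
    {"wx": 0,"wy": 0,"wz": 2.6,"tx": 5.7,"ty": -32.5,"tz": 3,"grip": -1},
    {"wx": 0,"wy": 0,"wz": 2.6,"tx": 5.7,"ty": -32.5,"tz": 3,"grip": -1}
  ]
}}

```text
t: 19.4
ee_pos: [0.5037, -0.213, 0.1001]
eef_rot: [0.044, -3.138, -0.0]
contact_force: [0.7, -0.3, 0.4]
finger_gap: 0.16
```

Run:
```python
from h import *
pose();goal([.5029,-.2385,.08],181.5,0)
```

```text
t 19.40 [ 0.5037 -0.213   0.1001] xaxis yaw -178.39 z [-2.8e-03  1.0e-04 -1.0e+00] gap 0.160 F [ 0.7 -0.3  0.4] q [-0.62  0.31  1.79 -0.    1.05 -2.21]
t 19.40 T [0.14, -2.55, 2.01] W [0.01, -0.16, 0.11] gap 0.16 F [0.7, -0.3, 0.4]
```

>>> {"name": "send_rows", "arguments": {
  "moves": [
    {"wx": 0,"wy": 0,"wz": 0.1,"tx": 0.1,"ty": -1.5,"tz": 1,"grip": -1},
    {"wx": 0,"wy": 0,"wz": 0.1,"tx": 0.1,"ty": -2.5,"tz": 2,"grip": -1},
    {"wx": 0,"wy": 0,"wz": 0.1,"tx": 0.1,"ty": -2.5,"tz": 2,"grip": -1},
    {"wx": 0,"wy": 0,"wz": 0.1,"tx": 0.1,"ty": -2.5,"tz": 2,"grip": -1}
  ]
}}

```text
t: 19.9
ee_pos: [0.5033, -0.2384, 0.0794]
eef_rot: [0.042, -3.138, -0.0]
contact_force: [0.3, -0.0, 0.4]
finger_gap: 0.155
```

Run:
```python
from h import *
pose();grab('wrist','w19');goal([.5029,-.2385,.04],181.5,0)
```

```text
t 19.90 [ 0.5033 -0.2384  0.0794] xaxis yaw -178.48 z [-3.3e-03  2.0e-04 -1.0e+00] gap 0.155 F [ 0.3 -0.   0.4] q [-0.65  0.36  1.77 -0.    1.02 -2.25]
t 19.95 T [0.04, -0.01, 3.97] W [-0.0, -0.17, 0.03] gap 0.159 F [-0.5, 0.4, 0.4]
```

View pics/w19.png

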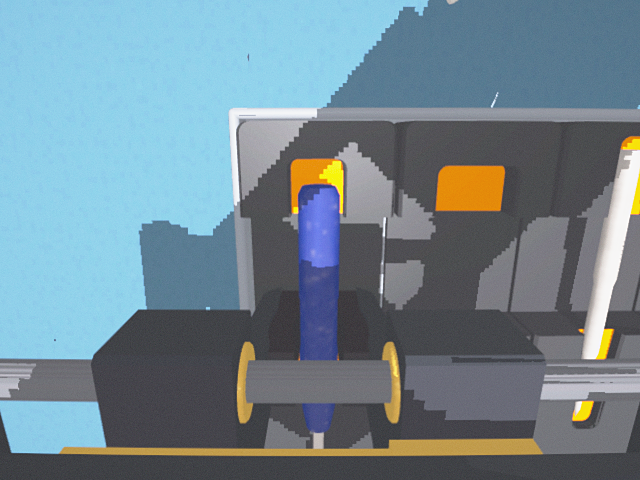

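Run:
```python
from h import *
w=load('w19')
print('slot rear',atz(w,[(317,158)],.034).round(4),'edges',atz(w,[(291,205)],.024).round(4),atz(w,[(344,205)],.034).round(4),'tool rear',atz(w,[(319,186)],.0735).round(4))
```

```text
slot rear [[ 0.4467 -0.2407  0.034 ]] edges [[ 0.4698 -0.2526  0.024 ]] [[ 0.4674 -0.2279  0.034 ]] tool rear [[ 0.4536 -0.2396  0.0735]]
```

>>> {"name": "send_rows", "arguments": {
  "moves": [
    {"wx": 0,"wy": 0,"wz": 0,"tx": 0,"ty": 0,"tz": 1.2,"grip": -1},
    {"wx": 0,"wy": 0,"wz": 0,"tx": 0.1,"ty": -0.1,"tz": 2.5,"grip": -1},
    {"wx": 0,"wy": 0,"wz": 0,"tx": 0.1,"ty": -0.1,"tz": 3.4,"grip": -1},
    {"wx": 0,"wy": 0,"wz": 0,"tx": 0.1,"ty": -0.1,"tz": 3.8,"grip": -1},
    {"wx": 0,"wy": 0,"wz": 0,"tx": 0.1,"ty": -0.1,"tz": 3.9,"grip": -1},
    {"wx": 0,"wy": 0,"wz": 0,"tx": 0.1,"ty": -0.1,"tz": 4.0,"grip": -1},
    {"wx": 0,"wy": 0,"wz": 0,"tx": 0.1,"ty": -0.1,"tz": 4.0,"grip": -1}
  ]
}}

```text
t: 20.82
ee_pos: [0.5025, -0.2399, 0.0402]
eef_rot: [0.042, -3.139, 0.001]
contact_force: [-2.0, 0.3, 3.1]
finger_gap: 0.158
```

Run:
```python
from h import *
pose();grab('wrist','w20');pose()
```

```text
t 20.82 [ 0.5025 -0.2399  0.0402] xaxis yaw -178.47 z [-2.3e-03 -8.0e-04 -1.0e+00] gap 0.158 F [-2.   0.3  3.1] q [-0.66  0.42  1.78 -0.    0.94 -2.25]
t 20.88 [ 0.5025 -0.2399  0.0403] xaxis yaw -178.47 z [-2.3e-03 -9.0e-04 -1.0e+00] gap 0.160 F [-1.3  2.   3. ] q [-0.66  0.42  1.78 -0.    0.94 -2.25]
```

View pics/w20.png

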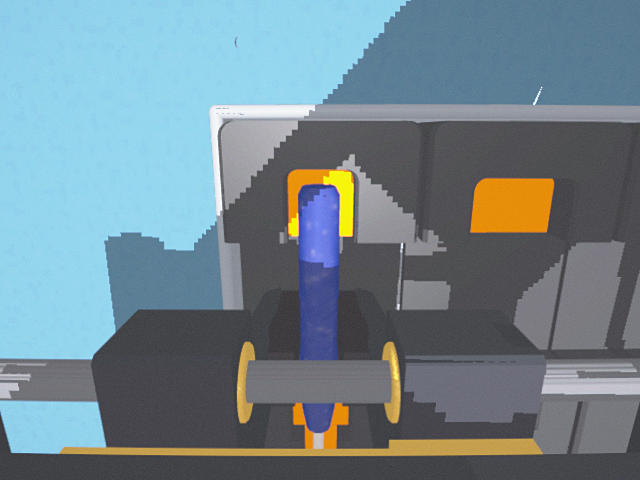

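>>> {"name": "send_rows", "arguments": {
  "moves": [
    {"wx": 0,"wy": 0,"wz": 0,"tx": 0,"ty": 0,"tz": 0,"grip": -0.36},
    {"wx": 0,"wy": 0,"wz": 0,"tx": 0,"ty": 0,"tz": 0,"grip": -0.36},
    {"wx": 0,"wy": 0,"wz": 0,"tx": 0,"ty": 0,"tz": 0,"grip": -0.36},
    {"wx": 0,"wy": 0,"wz": 0,"tx": 0,"ty": 0,"tz": -2,"grip": -0.36},
    {"wx": 0,"wy": 0,"wz": 0,"tx": 0,"ty": 0,"tz": -6,"grip": -0.2},
    {"wx": 0,"wy": 0,"wz": 0,"tx": -2,"ty": 4,"tz": -10,"grip": 0},
    {"wx": 0,"wy": 0,"wz": 0,"tx": -6,"ty": 9,"tz": -12,"grip": 0},
    {"wx": 0,"wy": 0,"wz": 0,"tx": -8,"ty": 14,"tz": -13,"grip": 0}
  ]
}}

```text
t: 21.88
ee_pos: [0.5808, -0.0968, 0.1712]
eef_rot: [-0.04, 3.141, -0.002]
contact_force: [1.0, -0.5, -0.3]
finger_gap: 0.498
```

Run:
```python
from h import *
pose();grab('wrist','w21');goal([.5189,.3240,.12],186.3,0)
```

```text
t 21.88 [ 0.5808 -0.0968  0.1712] xaxis yaw -178.54 z [ 4.0e-04 -1.5e-03 -1.0e+00] gap 0.498 F [ 1.  -0.5 -0.3] q [-0.37  0.29  1.64 -0.    1.21 -1.96]
t 21.93 T [5.13, 41.57, 5.29] W [0.1, 0.14, -4.59] gap 0.499 F [-0.9, 3.2, 0.5]
```

View pics/w21.png

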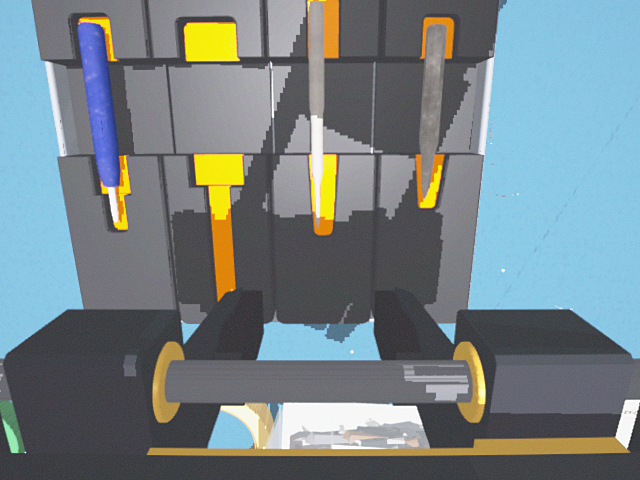

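>>> {"name": "send_rows", "arguments": {
  "moves": [
    {"wx": 0,"wy": 0,"wz": 0,"tx": 0.5,"ty": 6,"tz": 0,"grip": 0},
    {"wx": 0,"wy": 0,"wz": -1,"tx": 1,"ty": 12,"tz": 0,"grip": 0},
    {"wx": 0,"wy": 0,"wz": -2,"tx": 2,"ty": 18,"tz": 0,"grip": 0},
    {"wx": 0,"wy": 0,"wz": -3,"tx": 3,"ty": 24,"tz": 0,"grip": 0},
    {"wx": 0,"wy": 0,"wz": -4.6,"tx": 4,"ty": 30,"tz": 1,"grip": 0},
    {"wx": 0,"wy": 0,"wz": -4.6,"tx": 5,"ty": 36,"tz": 3,"grip": 0},
    {"wx": 0,"wy": 0,"wz": -4.6,"tx": 5.4,"ty": 40,"tz": 5,"grip": 0},
    {"wx": 0,"wy": 0,"wz": -4.6,"tx": 5.4,"ty": 40,"tz": 6,"grip": 0}
  ]
}}

```text
t: 22.92
ee_pos: [0.5124, 0.3031, 0.1079]
eef_rot: [0.174, -3.132, 0.001]
contact_force: [0.4, -0.9, -0.1]
finger_gap: 0.498
```

>>> {"name": "send_rows", "arguments": {
  "moves": [
    {"wx": 0,"wy": 0,"wz": 0,"tx": 0,"ty": 0,"tz": 0,"grip": 0},
    {"wx": 0,"wy": 0,"wz": 0,"tx": 0,"ty": 0,"tz": 0,"grip": 0}
  ]
}}

```text
t: 23.18
ee_pos: [0.5149, 0.2997, 0.11]
eef_rot: [0.165, -3.135, 0.0]
contact_force: [0.4, -0.6, 0.5]
finger_gap: 0.5
```

Run:
```python
from h import *
pose();grab('wrist','w22');goal([.5189,.3240,.016],186.3,0)
```

```text
t 23.18 [0.5149 0.2997 0.11  ] xaxis yaw -173.97 z [-2.e-03 -3.e-04 -1.e+00] gap 0.500 F [ 0.4 -0.6  0.5] q [ 0.33  0.38  1.66  0.    1.1  -1.35]
t 23.23 T [-0.65, 2.37, 9.42] W [0.01, -0.09, -0.28] gap 0.495 F [0.2, -0.2, 0.9]
```

View pics/w22.png

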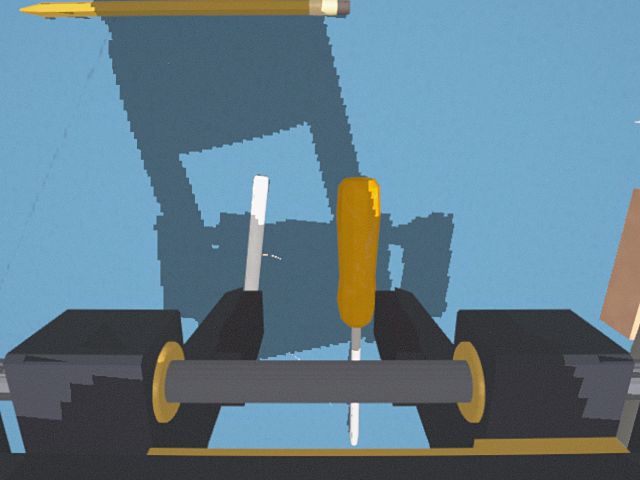

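>>> {"name": "send_rows", "arguments": {
  "moves": [
    {"wx": 0,"wy": 0,"wz": -0.3,"tx": -0.4,"ty": 1.5,"tz": 1,"grip": 0},
    {"wx": 0,"wy": 0,"wz": -0.3,"tx": -0.6,"ty": 2.3,"tz": 3,"grip": 0},
    {"wx": 0,"wy": 0,"wz": -0.3,"tx": -0.6,"ty": 2.3,"tz": 6.5,"grip": 0},
    {"wx": 0,"wy": 0,"wz": -0.3,"tx": -0.6,"ty": 2.3,"tz": 8.8,"grip": 0},
    {"wx": 0,"wy": 0,"wz": -0.3,"tx": -0.6,"ty": 2.3,"tz": 9.4,"grip": 0},
    {"wx": 0,"wy": 0,"wz": -0.3,"tx": -0.6,"ty": 2.3,"tz": 9.4,"grip": 0}
  ]
}}

```text
t: 23.98
ee_pos: [0.5175, 0.3246, 0.0154]
eef_rot: [0.176, -3.134, 0.0]
contact_force: [-1.1, 0.1, 0.3]
finger_gap: 0.499
```

>>> {"name": "send_rows", "arguments": {
  "moves": [
    {"wx": 0,"wy": 0,"wz": 0,"tx": 0,"ty": 0,"tz": 0,"grip": -1},
    {"wx": 0,"wy": 0,"wz": 0,"tx": 0,"ty": 0,"tz": 0,"grip": -1},
    {"wx": 0,"wy": 0,"wz": 0,"tx": 0,"ty": 0,"tz": 0,"grip": -1},
    {"wx": 0,"wy": 0,"wz": 0,"tx": 0,"ty": 0,"tz": 0,"grip": -1}
  ]
}}

```text
t: 24.48
ee_pos: [0.5181, 0.3246, 0.0165]
eef_rot: [0.176, -3.136, -0.001]
contact_force: [-0.1, 0.6, 6.4]
finger_gap: 0.274
```

Run:
```python
from h import *
pose();grab('wrist','w23');goal([.5011,-.1675,.12],181.5,0)
```

```text
t 24.48 [0.5181 0.3246 0.0165] xaxis yaw -173.58 z [-1.1e-03  3.0e-04 -1.0e+00] gap 0.274 F [-0.1  0.6  6.4] q [ 0.37  0.56  1.64  0.    0.95 -1.32]
t 24.52 T [7.21, -48.71, -10.36] W [0.02, -0.06, 4.92] gap 0.273 F [0.2, -0.8, 6.0]
```

View pics/w23.png

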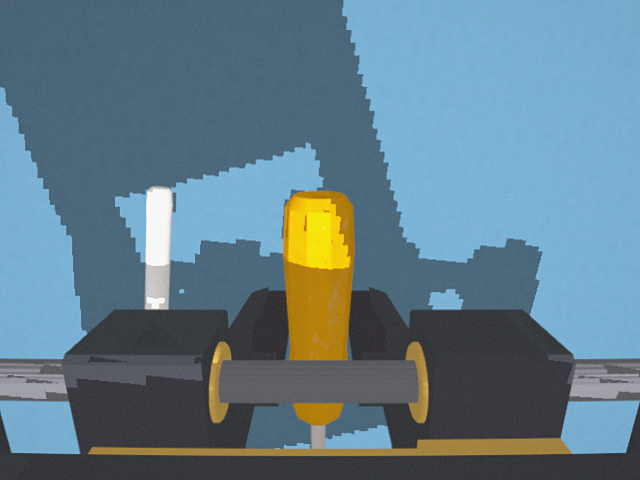

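>>> {"name": "send_rows", "arguments": {
  "moves": [
    {"wx": 0,"wy": 0,"wz": 0,"tx": 0,"ty": 0,"tz": -2,"grip": -1},
    {"wx": 0,"wy": 0,"wz": 0,"tx": 0,"ty": 0,"tz": -6,"grip": -1},
    {"wx": 0,"wy": 0,"wz": 0,"tx": 0.5,"ty": -3,"tz": -9.5,"grip": -1},
    {"wx": 0,"wy": 0,"wz": 1,"tx": 1.5,"ty": -8,"tz": -10.5,"grip": -1},
    {"wx": 0,"wy": 0,"wz": 2,"tx": 2,"ty": -13.5,"tz": -10.5,"grip": -1},
    {"wx": 0,"wy": 0,"wz": 3,"tx": 3,"ty": -19,"tz": -10.5,"grip": -1},
    {"wx": 0,"wy": 0,"wz": 4,"tx": 4,"ty": -25,"tz": -10.5,"grip": -1},
    {"wx": 0,"wy": 0,"wz": 4.9,"tx": 4.7,"ty": -31,"tz": -10.5,"grip": -1}
  ]
}}

```text
t: 25.52
ee_pos: [0.5053, 0.0094, 0.1217]
eef_rot: [0.042, -3.14, 0.001]
contact_force: [1.1, -0.6, -0.7]
finger_gap: 0.273
```

Run:
```python
from h import *
pose();goal([.5011,-.1675,.10],181.5,0)
```

```text
t 25.52 [0.5053 0.0094 0.1217] xaxis yaw -178.48 z [-1.7e-03 -6.0e-04 -1.0e+00] gap 0.273 F [ 1.1 -0.6 -0.7] q [-0.22  0.19  1.88 -0.    1.07 -1.81]
t 25.52 T [0.88, -17.67, 2.18] W [-0.03, -0.1, 0.02] gap 0.273 F [1.1, -0.6, -0.7]
```

>>> {"name": "send_rows", "arguments": {
  "moves": [
    {"wx": 0,"wy": 0,"wz": 0,"tx": 0.3,"ty": -4,"tz": 0,"grip": -1},
    {"wx": 0,"wy": 0,"wz": 0,"tx": 0.5,"ty": -9,"tz": 0,"grip": -1},
    {"wx": 0,"wy": 0,"wz": 0,"tx": 0.7,"ty": -13.5,"tz": 0,"grip": -1},
    {"wx": 0,"wy": 0,"wz": 0,"tx": 0.8,"ty": -16.5,"tz": 1,"grip": -1},
    {"wx": 0,"wy": 0,"wz": 0,"tx": 0.9,"ty": -17.6,"tz": 2.5,"grip": -1},
    {"wx": 0,"wy": 0,"wz": 0,"tx": 0.9,"ty": -17.6,"tz": 3,"grip": -1},
    {"wx": 0,"wy": 0,"wz": 0,"tx": 0.9,"ty": -17.6,"tz": 3,"grip": -1},
    {"wx": 0,"wy": 0,"wz": 0,"tx": 0.9,"ty": -17.6,"tz": 3,"grip": -1}
  ]
}}

```text
t: 26.52
ee_pos: [0.5015, -0.1641, 0.0909]
eef_rot: [0.044, -3.139, 0.0]
contact_force: [0.5, -0.7, -0.7]
finger_gap: 0.276
```

Run:
```python
from h import *
pose();grab('wrist','w24');goal([.5011,-.1675,.08],181.5,0)
```

```text
t 26.52 [ 0.5015 -0.1641  0.0909] xaxis yaw -178.39 z [-2.7e-03 -3.0e-04 -1.0e+00] gap 0.276 F [ 0.5 -0.7 -0.7] q [-0.54  0.28  1.84 -0.    1.02 -2.14]
t 26.57 T [0.05, -0.33, 1.1] W [-0.02, -0.14, 0.11] gap 0.276 F [-0.6, 0.2, -1.1]
```

View pics/w24.png

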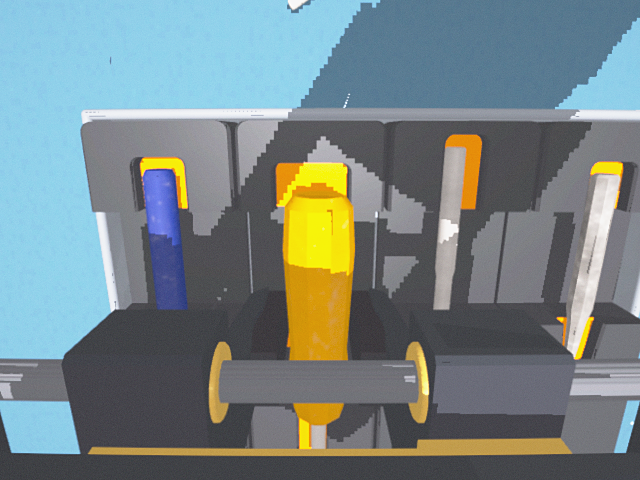

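Run:
```python
from h import *
w=load('w24')
print('slot rear',atz(w,[(312,163)],.034).round(4),'edges',atz(w,[(276,200)],.019).round(4),atz(w,[(348,200)],.034).round(4),'tool rear',atz(w,[(319,197)],.087).round(4),atz(w,[(319,191)],.095).round(4))
w=load('w23');print('at grasp tool rear',atz(w,[(319,197)],.0124).round(4),atz(w,[(319,191)],.02).round(4))
```

```text
slot rear [[ 0.4481 -0.1687  0.034 ]] edges [[ 0.4688 -0.1872  0.019 ]] [[ 0.4652 -0.151   0.034 ]] tool rear [[ 0.4554 -0.1653  0.087 ]] [[ 0.4521 -0.1654  0.095 ]]
at grasp tool rear [[0.4723 0.3195 0.0124]] [[0.4691 0.3191 0.02  ]]
```

>>> {"name": "send_rows", "arguments": {
  "moves": [
    {"wx": 0,"wy": 0,"wz": 0.1,"tx": 0,"ty": -0.3,"tz": 0.5,"grip": -1},
    {"wx": 0,"wy": 0.1,"wz": 0.1,"tx": 0,"ty": -0.35,"tz": 2,"grip": -1},
    {"wx": 0,"wy": 0.1,"wz": 0.1,"tx": 0,"ty": -0.35,"tz": 3.5,"grip": -1},
    {"wx": 0,"wy": 0.1,"wz": 0.1,"tx": 0,"ty": -0.35,"tz": 4.6,"grip": -1},
    {"wx": 0,"wy": 0.1,"wz": 0.1,"tx": 0,"ty": -0.35,"tz": 5.0,"grip": -1},
    {"wx": 0,"wy": 0.1,"wz": 0.1,"tx": 0,"ty": -0.35,"tz": 5.2,"grip": -1},
    {"wx": 0,"wy": 0.1,"wz": 0.1,"tx": 0,"ty": -0.35,"tz": 5.2,"grip": -1}
  ]
}}

```text
t: 27.45
ee_pos: [0.5013, -0.1687, 0.0388]
eef_rot: [0.039, -3.137, 0.001]
contact_force: [-0.8, 0.3, -0.5]
finger_gap: 0.27
```

Run:
```python
from h import *
pose();grab('wrist','w25');pose()
```

```text
t 27.45 [ 0.5013 -0.1687  0.0388] xaxis yaw -178.58 z [-4.2e-03 -6.0e-04 -1.0e+00] gap 0.270 F [-0.8  0.3 -0.5] q [-0.55  0.38  1.85 -0.    0.92 -2.14]
t 27.50 [ 0.5015 -0.1688  0.039 ] xaxis yaw -178.57 z [-3.9e-03 -8.0e-04 -1.0e+00] gap 0.273 F [-0.2  0.1 -0.8] q [-0.55  0.38  1.85 -0.    0.92 -2.14]
```

View pics/w25.png

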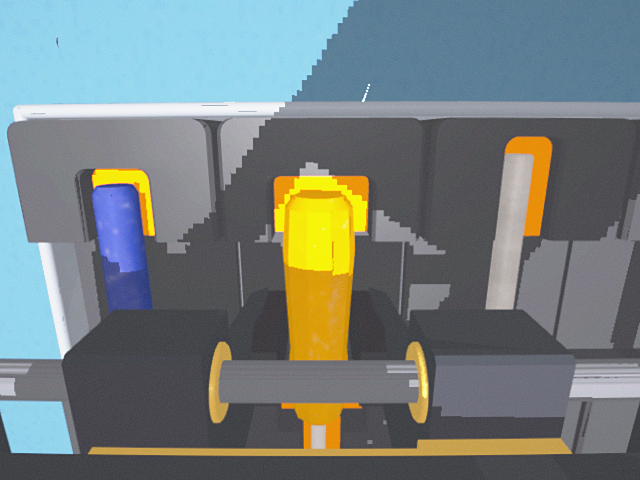

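>>> {"name": "send_rows", "arguments": {
  "moves": [
    {"wx": 0,"wy": 0,"wz": 0,"tx": 0,"ty": 0,"tz": 0.1,"grip": -1},
    {"wx": 0,"wy": 0,"wz": 0,"tx": 0,"ty": 0,"tz": 0.15,"grip": -1},
    {"wx": 0,"wy": 0,"wz": 0,"tx": 0,"ty": 0,"tz": 0.15,"grip": -1}
  ]
}}

```text
t: 27.88
ee_pos: [0.5016, -0.1689, 0.038]
eef_rot: [0.039, -3.138, 0.001]
contact_force: [-1.7, -0.6, 5.5]
finger_gap: 0.272
```

Contact (5.5 N). Release, rise and look.

>>> {"name": "send_rows", "arguments": {
  "moves": [
    {"wx": 0,"wy": 0,"wz": 0,"tx": 0,"ty": 0,"tz": 0,"grip": -0.2},
    {"wx": 0,"wy": 0,"wz": 0,"tx": 0,"ty": 0,"tz": 0,"grip": -0.2},
    {"wx": 0,"wy": 0,"wz": 0,"tx": 0,"ty": 0,"tz": 0,"grip": -0.2},
    {"wx": 0,"wy": 0,"wz": 0,"tx": 0,"ty": 0,"tz": -2,"grip": -0.2},
    {"wx": 0,"wy": 0,"wz": 0,"tx": 0,"ty": 0,"tz": -6,"grip": -0.2},
    {"wx": 0,"wy": 0,"wz": 0,"tx": -2,"ty": 2,"tz": -10,"grip": -0.2},
    {"wx": 0,"wy": 0,"wz": 0,"tx": -6,"ty": 6,"tz": -14,"grip": -0.2},
    {"wx": 0,"wy": 0,"wz": 0,"tx": -9,"ty": 7,"tz": -16,"grip": -0.2}
  ]
}}

```text
t: 28.88
ee_pos: [0.5915, -0.0948, 0.1989]
eef_rot: [0.041, -3.139, 0.001]
contact_force: [0.8, -1.0, -0.6]
finger_gap: 0.401
```

>>> {"name": "send_rows", "arguments": {
  "moves": [
    {"wx": 0,"wy": 0,"wz": 0,"tx": -1,"ty": 0,"tz": 0,"grip": -0.2},
    {"wx": 0,"wy": 0,"wz": 0,"tx": -1,"ty": 0,"tz": 0,"grip": -0.2},
    {"wx": 0,"wy": 0,"wz": 0,"tx": -1,"ty": 0,"tz": 0,"grip": -0.2}
  ]
}}

```text
t: 29.25
ee_pos: [0.5983, -0.0965, 0.1946]
eef_rot: [0.037, -3.133, -0.001]
contact_force: [-1.0, -0.1, -0.1]
finger_gap: 0.399
```

Run:
```python
from h import *
pose();grab('wrist','w26');grab('side','s26')
a=cv2.imread('pics/w26.png');cv2.imwrite('pics/w26c.png',cv2.resize(a[0:300,20:420],None,fx=2,fy=2,interpolation=cv2.INTER_CUBIC))
a=cv2.imread('pics/s26.png');cv2.imwrite('pics/s26c.png',cv2.resize(a[220:300,160:310],None,fx=5,fy=5,interpolation=cv2.INTER_CUBIC))
```

```text
t 29.25 [ 0.5983 -0.0965  0.1946] xaxis yaw -178.63 z [-8.2e-03  7.0e-04 -1.0e+00] gap 0.399 F [-1.  -0.1 -0.1] q [-0.35  0.31  1.57 -0.    1.27 -1.95]
```

View pics/w26.png

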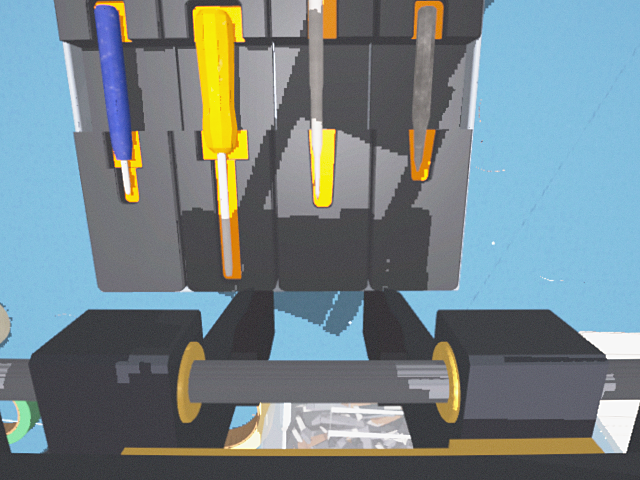

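View pics/s26c.png

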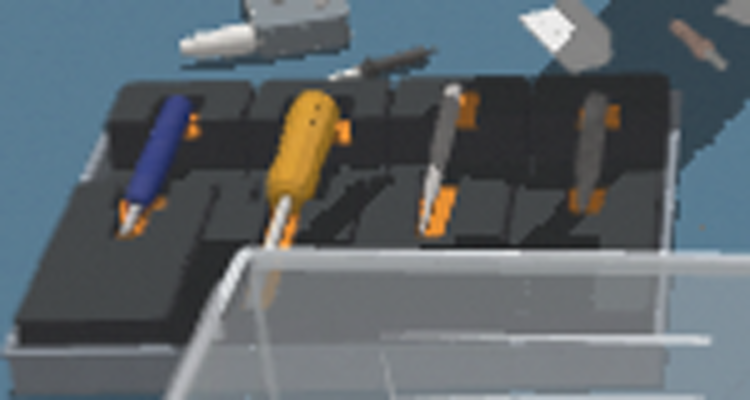

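>>> {"name": "send_rows", "arguments": {
  "moves": [
    {"wx": 0,"wy": 0,"wz": 0,"tx": 2,"ty": 0,"tz": 0,"grip": -0.2},
    {"wx": 0,"wy": 0,"wz": 0,"tx": 5,"ty": 0,"tz": 0,"grip": -0.2},
    {"wx": 0,"wy": 0,"wz": 0,"tx": 5,"ty": 0,"tz": 0,"grip": -0.2},
    {"wx": 0,"wy": 0,"wz": 0,"tx": 5,"ty": 0,"tz": 0,"grip": -0.2}
  ]
}}

```text
t: 29.85
ee_pos: [0.5504, -0.0978, 0.197]
eef_rot: [0.038, -3.138, 0.001]
contact_force: [-0.1, 0.0, 0.6]
finger_gap: 0.4
```

Run:
```python
from h import *
pose();grab('wrist','w27')
a=cv2.imread('pics/w27.png');cv2.imwrite('pics/w27c.png',cv2.resize(a[30:300,270:370],None,fx=6,fy=2.2,interpolation=cv2.INTER_CUBIC))
```

```text
t 29.85 [ 0.5504 -0.0978  0.197 ] xaxis yaw -178.62 z [-3.8e-03 -5.0e-04 -1.0e+00] gap 0.400 F [-0.1  0.   0.6] q [-0.39  0.2   1.7  -0.    1.25 -1.98]
```

View pics/w27.png

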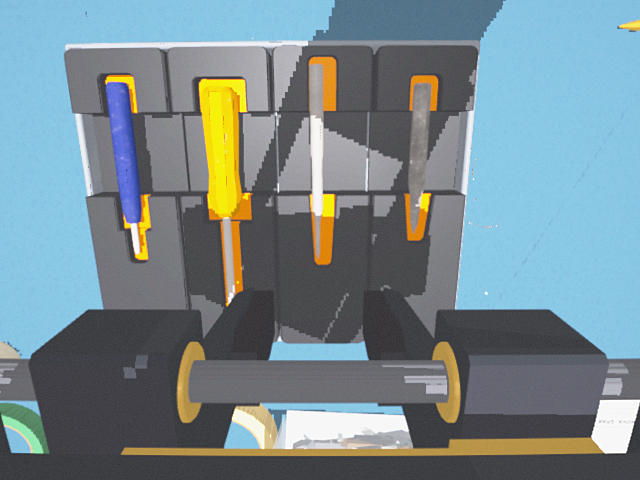

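View pics/w27c.png

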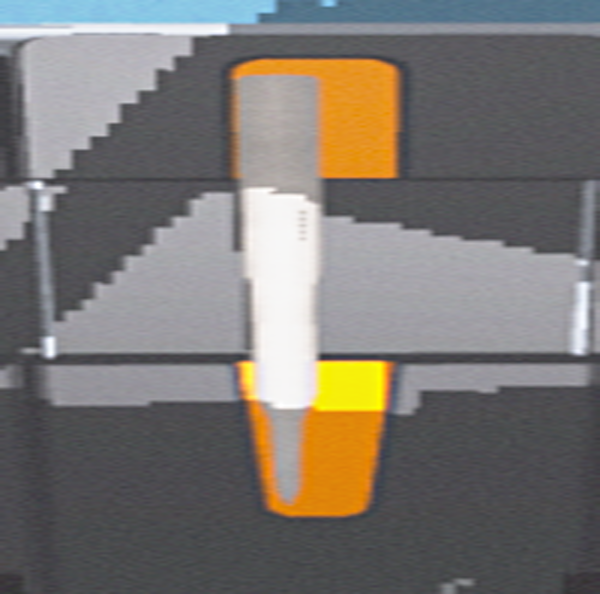

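Run:
```python
from h import *
a=load('top0')['frame'].astype(int);f=grab('top','t28');b=f['frame'].astype(int)
d=np.abs(a-b).sum(2)
print('pen diff',(d[155:228,215:240]>90).sum(),'pencil diff',(d[252:275,200:295]>90).sum(),bot.read_state()['t'])
cv2.imwrite('pics/t28c.png',cv2.resize(f['frame'][130:300,110:310,::-1],None,fx=4,fy=3.5))
print(bot.hand_in())
```

```text
pen diff 0 pencil diff 0 29.95
the job is handed in; nothing more can be done
None
```

View pics/t28c.png

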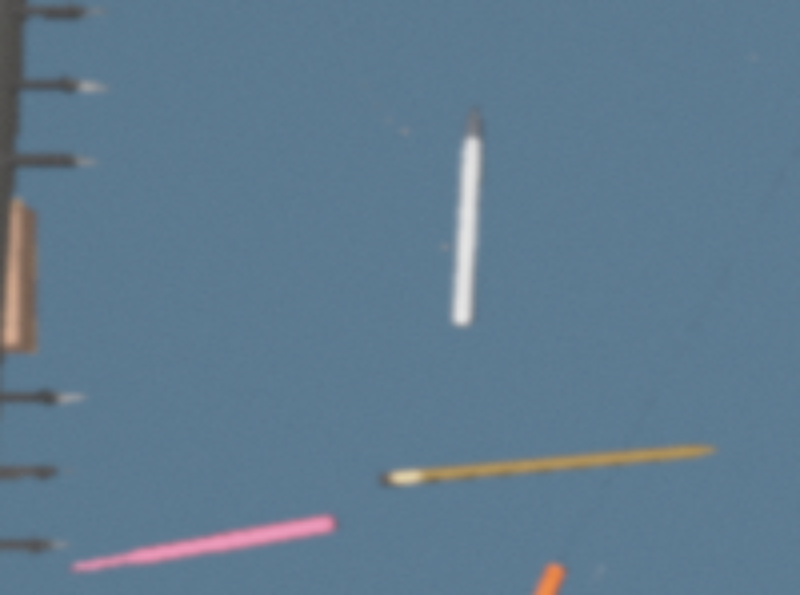

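All four tools are in the grey tray, each in its own cut-out with its point towards the narrow end, placed in the order asked (scriber, punch, deburring tool, screwdriver). I handed the job in at about 30 s of the 96 s allowed.

**Seating:** each tool met its cut-out floor at about the expected height with 3–8 N, and the last wrist pictures show all four lying inside their outlines. The scriber moved about 4 mm on release, so it lies against the side wall of its cut-out rather than centred. I judged its height from its apparent width in one picture and from the close-up, and both showed it fully down.

**Pen and pencil:** the top pictures from before and after show no change at either of them.

**Checks that disagreed:**
- **Camera offset:** the wrist and top cameras differed by 3–4 mm in x, on the tools and the tray alike. I therefore took grasp and placing positions from the wrist view only.
- **Heights from two views:** these were off by several millimetres, up to about 25 mm at the scriber's point. I took the final heights from the contact force and the text's dimensions.
- **Fingertip contact:** the fingertips touched the bench lightly, at about 8 N, when picking up the punch.

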